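# Raise the dust booth window to the marker

## Task

Raise the sliding window of the dust booth: put the fingertips beneath its lip and push it up until the top of the lip is level with the flat top of the arrow marker on the left column, then let go and leave it standing there. Only push from beneath: do not pinch the lip or press on its top, and leave the bottle, the jar and the little box where they stand.

Things in the scene. Friction and masses are not known exactly. Their poses are not given: they have to be found in the camera images.
- booth: fixed dust booth, front facing the robot. Origin at bench height in the plane of the fronts of its two upright 36 mm columns (510 mm high, at y = +-150 mm), midway between; x points level into the booth, y left along its front, z up. Behind the front plane a floor 10 mm high is clear for 90 mm, then a jig 63 mm high. Before it, within 180 mm of the middle, the bench is bare
- window (a joint): height of the window above its lowest position, 0 to 0.24 m, growing upward; starts at 0 to 0.06. The framed clear pane (254 mm wide, 170 mm high, between the columns) slides straight up and down, balanced by counterweights inside the columns: 2 to 5 N moves it slowly either way and it stays where it is left
- lip_edge (a point): middle of the lower front edge of the window's lip, a wooden ledge along the window's bottom, 220 mm wide (booth y +-110 mm), 16 mm thick, jutting 45 mm out towards the robot; moves with the window. At booth x = -45 mm, y = 0, z = 80 mm + joint value. The space under the lip is open, down to the bench and back into the booth
- lip_top (a point): middle of the lip's flat top face, booth x = -16 mm, y = 0, exactly 16 mm above lip_edge; axes as the booth's. The lip is pushed up on its underside or lower front edge; its top (the upper 5 mm, 42 mm deep) is not to be pressed or pinched
- marker: height marker, a fixed dark steel arrow plate 6 mm thick with a small black screw, clamped to the front of the left (+y) column. Origin: the arrow's tip, on the flat top face, 8 mm beyond the left end of the lip (booth x = -16 mm, y = 118 mm); the arrow points right, axes as the booth's. Its height differs each time, 215 to 285 mm above the bench
- glue: bystander: pale plastic glue bottle, 56 mm in diameter, 130 mm high, standing loose left of the booth's front; origin under its centre
- jar: bystander: glass jar with a steel lid, 68 mm in diameter, 85 mm high, standing loose right of the booth's front; origin under its centre
- woodbox: bystander: small red wooden box with a plywood lid, 80 x 100 x 50 mm, standing loose to the right of the booth; origin under its centre

How it is judged:
By the outcome, as a careful person would: the job done as asked, in the order asked, and still so for the second after the job is handed in, with the robot touching nothing.
It also fails if it takes over 42 s, if anything falls off the work surface, if the arm or the gripper's body presses on something with over 40 N, if the wrist force passes 120 N, or if a joint passes its speed limit or range.

## Robot

A 6-joint arm with a two-finger parallel gripper is mounted at the origin on the work surface. World frame = base frame: x ahead of the robot, y to its left, z up, the work surface at z = 0. Lengths are in mm, angles in rad, forces in N, time in s.
With the tool pointing down it reaches from about 425 to 950 mm from the base axis. Payload 14.7 kg.
Tool frame: the origin (TCP) lies at the very end of the fingers, on their centre line; the grasp point (between the pads) lies 19 mm behind it; z points along the fingers, y is the direction in which the jaws open and shut (so a half turn about z gives the same grasp; the last joint's range is limited). The gripper opens to 85 mm and grips with 20 to 120 N. Pads are 22 mm wide; open, the fingers measure 114 mm over their backs; the gripper's body (76 mm by 85 mm) begins 54 mm behind the grasp point. The pads swing forward as they close: fully open they stand 13 mm farther back than shut.
Start: joints at [1.226, 0.48, 1.596, -0, 1.065, -0.047], TCP at [190.697, 621.391, 192.897] pointing down, gripper open.
Joint ranges: [-2.75, 2.75], [-0.82, 2.05], [0.23, 2.67], [-1.56, 4.7], [0.09, 2.69], [-2.92, 2.92]. Speed limits (rad/s): [1.89, 1.89, 2.39, 3.01, 3.01, 3.01].

## Interface

Orientations are given as a rotation vector (axis times angle).
In Python, from cell import telemetry, get_image, camera_params, close_job gives the robot as it stands. The module is installed in compiled form; this text tells all that it offers.
- The arm moves only by the tool apply_moves, never from a script. Its argument "deltas" is text: rows parted by semicolons, each of 7 numbers parted by spaces: the turn, a rotation vector about the world's x, y, z each as a share of 90 degrees, from -1 to 1, then the shift along the world's x, y, z each as a share of 0.1 m, from -1 to 1, then the opening, from 0 (shut) to 1 (fully open). In form: wx wy wz dx dy dz jaw; .... A call has 1 to 5 rows; each row is the pose to reach, as a shift and turn from the pose measured when the call began; what a row does not reach only later rows make up. A row lasts 1/10 s, in which the tool goes at most 50 mm and 8.59 degrees, less where a joint would pass 70% of its speed; a pose out of reach is approached as far as the arm can. A call with a number of a shift or a turn outside -1 to 1 is refused whole. A call with a gripper value outside its range is refused whole. The fingers move at their own pace and stop on an object; "grip_force" is the grip in N (left out, the last holds). Time passes only in rows, so rows that repeat a pose let the fingers close. It gives the time, the measured TCP pose, the force and the opening at its end, in the units of the state.
- telemetry.get_state(): the state, without advancing time (a new reading comes with each control period).
- get_image(name): name is "side" or "top"; returns the picture (420x560x3 uint8, red, green, blue); there is no depth.
- camera_params(name): a dict with "intrinsics" (3x3 intrinsics, pixels), "distortion" ([k1, k2, p1, p2, k3] as OpenCV has them; the pictures are not rectified), "origin" and "attitude" of the camera in the world. Camera axes: x right, y up, looking along -z (the intrinsics and any distortion apply to the point x, -y, -z); pixel columns grow to the right and rows downward; lengths in mm; the calibration is good to about 2 mm. A picture is of the moment at which its call begins. camera_params takes no time and is no camera call.
- close_job(): hands the job in, once; it reports no verdict.
The state is a dict: "time_s": time; "joints": joint angles; "qvel": joint speeds; "tau": joint torques, N m; "position": TCP position; "orientation": TCP orientation; "ft_force": force on the tool from outside, world axes, zero at the start; "wrist_torque": the same for the moment, N m; "finger_gap": opening from 0.0 (shut) to 1.0 (fully open).
Only numpy, scipy, OpenCV 4.12 (cv2) and the standard library are available. Lean on these libraries where they do the work, as an engineer would, in place of code of your own. Each camera call takes 0.05 s, during which the arm holds its last target.

## Working session

There is one attempt and no reset: what is moved stays moved. The work goes in short steps, Python scripts to look and compute and a tool call to move; the robot and the scene stay as the last step left them, time stands still between calls to the robot, and variables do not carry over. Pictures are saved under pics/ and viewed, and the job is handed in when it is done.

Besides the shell and the picture viewer there is one more tool, called in YAML: its name, and indented under it one key for each argument. apply_moves: Moves the arm, as the interface text tells. Shift numbers are shares of 0.1 m and turn numbers shares of 90 degrees, none past 1 either way. Its arguments: {"type":"object","properties":{"deltas":{"type":"string"},"grip_force":{"type":"number"}},"required":["deltas"]}

```bash
mkdir -p pics
cat > h.py <<'E'
import numpy as np, cv2
from cell import telemetry, get_image, camera_params
def snap(n,f):
    im=get_image(n); cv2.imwrite('pics/'+f,cv2.cvtColor(im,cv2.COLOR_RGB2BGR)); return im
E
python3 - <<'E'
from h import *
for n in ("side","top"):
    snap(n,n+"0.png"); print(camera_params(n))
print(telemetry.get_state())
E
```

```text
{'intrinsics': array([[400.56103679,   0.        , 275.4684705 ],
       [  0.        , 400.56103679, 210.79527143],
       [  0.        ,   0.        ,   1.        ]]), 'distortion': array([-0.09731868,  0.        ,  0.        ,  0.        ,  0.        ]), 'origin': array([ 128.9679208 , -708.97017279,  676.02663459]), 'attitude': array([ 1.01919761, -0.28816899, -0.46248633])}
{'intrinsics': array([[434.3499074 ,   0.        , 281.49605764],
       [  0.        , 434.3499074 , 207.87758781],
       [  0.        ,   0.        ,   1.        ]]), 'distortion': array([-0.03230698,  0.        ,  0.        ,  0.        ,  0.        ]), 'origin': array([ 465.19171041,   18.22195653, 1037.33168632]), 'attitude': array([ 0.11168842, -0.11216119, -1.56057155])}
{'time_s': 0.1, 'joints': array([ 1.22641969e+00,  4.80752325e-01,  1.59682586e+00, -1.29763927e-05,
        1.06509265e+00, -4.65833815e-02]), 'qvel': array([ 1.07233596e-03, -9.95447432e-04, -6.49633287e-04,  4.18919958e-05,
       -3.56371675e-05, -8.03691370e-04]), 'tau': array([ 8.73949175e-04, -9.52258801e+01, -4.31039321e+01, -3.87034413e-05,
        5.27904966e-03, -1.43383852e-05]), 'position': array([190.55072904, 621.00681167, 192.34189885]), 'orientation': array([-4.66006771e-01, -3.10663700e+00,  1.66469880e-03]), 'ft_force': array([ 0.29548822, -0.25317522,  0.30618466]), 'wrist_torque': array([-0.00011004,  0.03887827, -0.00843285]), 'finger_gap': 1.0006284613641656}
```

View pics/side0.png

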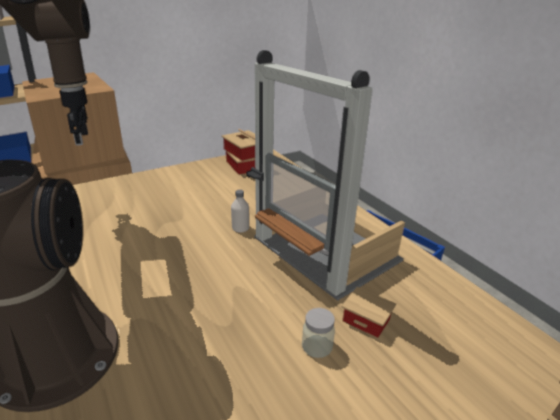

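View pics/top0.png

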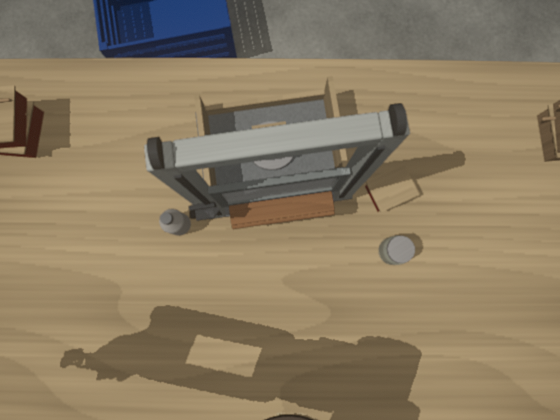

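The side view shows the lip from about (257,213) to (322,246) and the marker near (255,174). The top view shows the lip at about (230-334, 193-228) and the marker near (205,211). I'll zoom in to pick out features.

Run:
```python
import cv2
a=cv2.imread('pics/side0.png');b=cv2.imread('pics/top0.png')
cv2.imwrite('pics/s1.png',cv2.resize(a[160:260,235:345],None,fx=7,fy=6,interpolation=cv2.INTER_CUBIC)[:600])
cv2.imwrite('pics/t1.png',cv2.resize(b[140:240,150:350],None,fx=4,fy=4,interpolation=cv2.INTER_CUBIC))
cv2.imwrite('pics/s2.png',cv2.resize(a[150:220,235:305],None,fx=8,fy=8,interpolation=cv2.INTER_CUBIC))
cv2.imwrite('pics/s3.png',cv2.resize(a[40:300,240:410],None,fx=2.3,fy=2.3,interpolation=cv2.INTER_CUBIC))
```

```text
(no output)
```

View pics/s1.png

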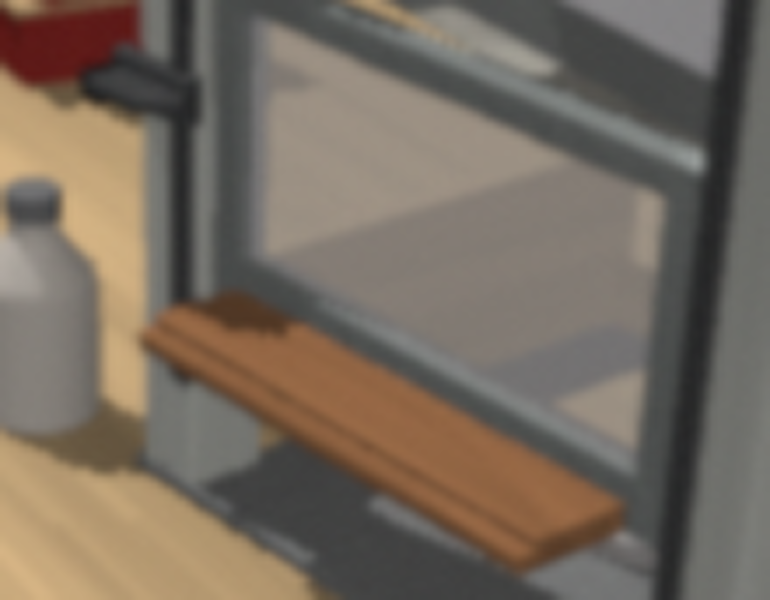

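View pics/t1.png

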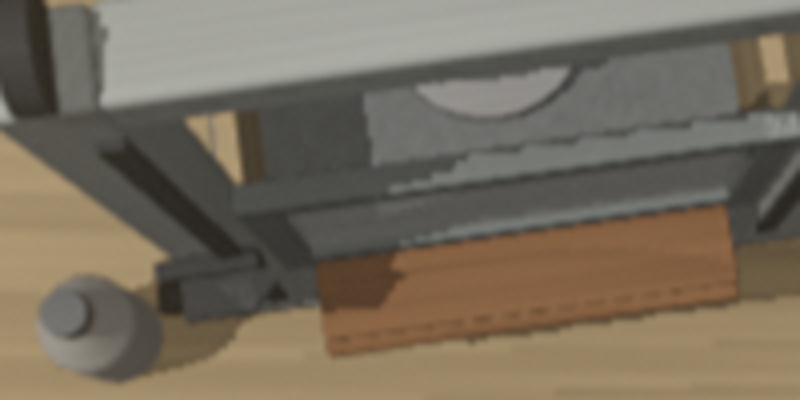

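View pics/s2.png

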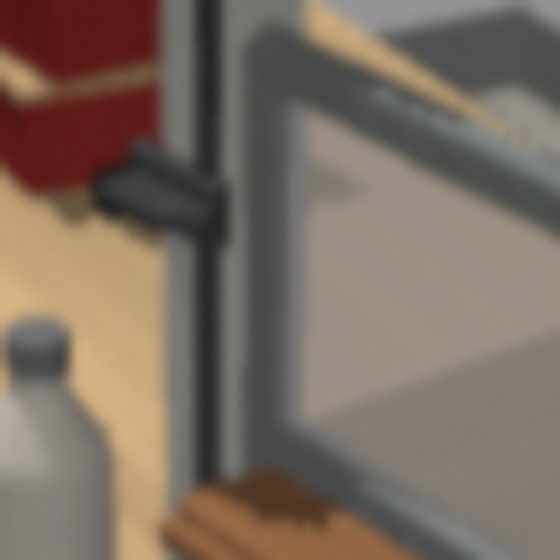

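View pics/s3.png

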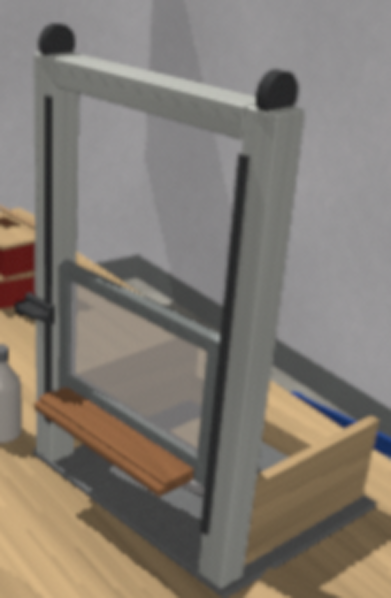

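```bash
cat >> h.py <<'E'
from scipy.spatial.transform import Rotation as R
from scipy.optimize import least_squares
CP={n:camera_params(n) for n in("side","top")}
def proj(n,P):
    c=CP[n];P=np.atleast_2d(P)
    A=R.from_rotvec(c['attitude']).as_matrix()
    q=(P-c['origin'])@A; q=q*[1,-1,-1]
    return cv2.projectPoints(q.reshape(-1,1,3),np.zeros(3),np.zeros(3),c['intrinsics'],c['distortion'])[0].reshape(-1,2)
def b2w(p,B):
    x,y,t=p[:3];c,s=np.cos(t),np.sin(t);B=np.atleast_2d(B).astype(float)
    return np.c_[x+c*B[:,0]-s*B[:,1],y+s*B[:,0]+c*B[:,1],B[:,2]]
def up(u,v,ox,oy,fx,fy=None):
    fy=fy or fx
    return [ox+(u+.5)/fx-.5, oy+(v+.5)/fy-.5]
E
cat > fit.py <<'E'
from h import *
S1=lambda u,v:up(u,v,235,160,7,6); T1=lambda u,v:up(u,v,150,140,4); S3=lambda u,v:up(u,v,240,40,2.3)
# (cam, px, booth xyz with h flag, m flag)
obs=[("side",S1(145,342),(-45,110,80),1,0,'lipBFL'),
("side",S1(520,571),(-45,-110,80),1,0,'lipBFR'),
("top",T1(331,356),(-45,110,91),1,0,'FL'),("top",T1(738,300),(-45,-110,91),1,0,'FR'),
("side",S1(197,100),(-16,118,0),0,1,'tip'),("top",T1(317,298),(-16,118,0),0,1,'tip'),
("side",S3(37,455),(0,168,0),0,0,'colLout'),("side",S3(203,575),(0,-132,0),0,0,'colRin'),]
def f(p):
    r=[]
    for n,px,b,h,m,_ in obs:
        b=np.array(b,float);b[2]+=h*p[3]+m*p[4]; r+=list(proj(n,b2w(p,b))[0]-px)
    return np.array(r)
s=least_squares(f,[600,0,0,30,250],x_scale=[100,100,.1,10,10],loss='soft_l1')
p=s.x;np.save('p.npy',p)
print(p); 
for o,r in zip(obs,f(p).reshape(-1,2)):print(o[0],o[5],r.round(2))
E
python3 fit.py
```

```text
[6.11568989e+02 1.88483926e+01 1.48713989e-01 4.20116345e+01
 2.29351971e+02]
side lipBFL [-0.81 -0.05]
side lipBFR [0.78 0.44]
top FL [-0.1  -0.11]
top FR [ 2.09 -0.82]
side tip [-1.38  0.46]
top tip [-8.45 -5.12]
side colLout [-0.1   1.32]
side colRin [-2.29  2.33]
```

Run:
```python
import cv2
b=cv2.imread('pics/top0.png');a=cv2.imread('pics/side0.png')
cv2.imwrite('pics/t2.png',cv2.resize(b[190:240,180:250],None,fx=11,fy=11,interpolation=cv2.INTER_CUBIC))
cv2.imwrite('pics/s4.png',cv2.resize(a[160:190,240:280],None,fx=19,fy=19,interpolation=cv2.INTER_CUBIC))
```

```text
(no output)
```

View pics/t2.png

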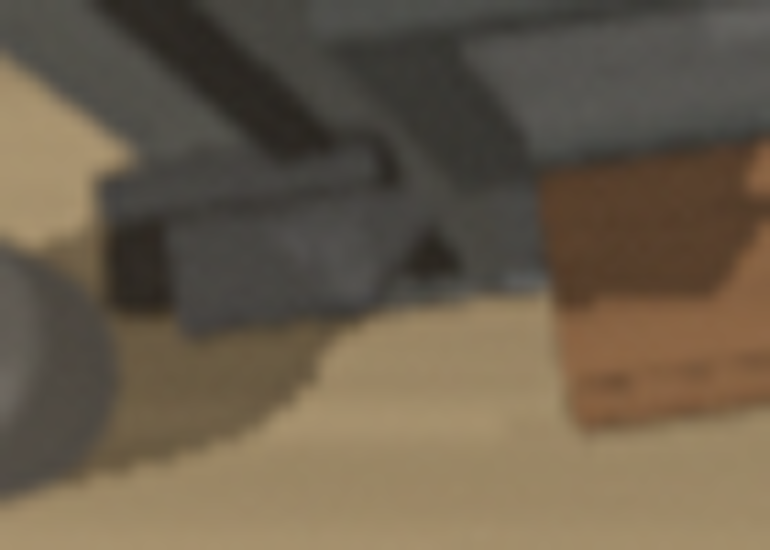

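View pics/s4.png

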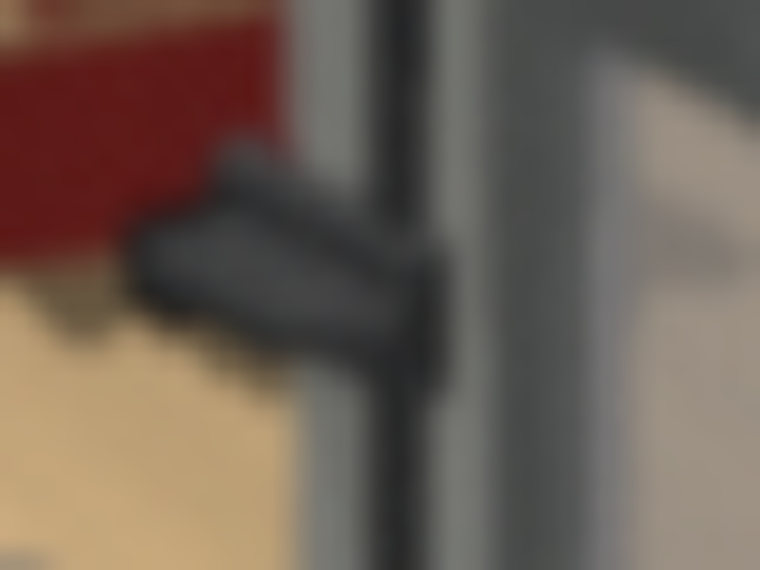

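```bash
sed -i 's/T1(317,298)/[218.4,209.2]/' fit.py; sed -i "s/^(\"side\",S1(197,100).*'tip'),(\"top\"/(\"top\"/" fit.py; sed -n 5,11p fit.py
cat >> fit.py <<'E'
def dr(cam,src,out,x0,y0,x1,y1,k):
    im=cv2.imread(src)[y0:y1,x0:x1]; im=cv2.resize(im,None,fx=k,fy=k,interpolation=cv2.INTER_CUBIC)
    def seg(B,col):
        q=proj(cam,b2w(p,B)); q=((q+.5-[x0,y0])*k-.5)
        cv2.polylines(im,[np.round(q*8).astype(np.int32)],False,col,1,cv2.LINE_AA,3)
    h,m=p[3],p[4]
    for s in(-1,1):
        seg([(0,s*132,0),(0,s*132,510),(0,s*168,510),(0,s*168,0),(0,s*132,0)],(0,255,0))
    for z,x in((80,-45),(91,-45),(96,-42)): seg([(0,110,z+h),(x,110,z+h),(x,-110,z+h),(0,-110,z+h)],(0,0,255) if z==80 else (255,255,0))
    seg([(-16,118,m),(-28,130,m),(-28,165,m),(-4,165,m),(-4,130,m),(-16,118,m),(-16,118,m-6)],(255,0,255))
    cv2.imwrite(out,im)
import sys
if len(sys.argv)>1:
    t=sys.argv[1]
    dr('side',f'pics/side{t}.png',f'pics/d{t}s.png',230,150,350,300,4)
    dr('top',f'pics/top{t}.png',f'pics/d{t}t.png',150,140,350,240,4)
    dr('side',f'pics/side{t}.png',f'pics/d{t}m.png',240,150,300,190,13)
E
python3 fit.py 0
```

```text
("side",S1(520,571),(-45,-110,80),1,0,'lipBFR'),
("top",T1(331,356),(-45,110,91),1,0,'FL'),("top",T1(738,300),(-45,-110,91),1,0,'FR'),
("top",[218.4,209.2],(-16,118,0),0,1,'tip'),
("side",S3(37,455),(0,168,0),0,0,'colLout'),("side",S3(203,575),(0,-132,0),0,0,'colRin'),]
def f(p):
    r=[]
    for n,px,b,h,m,_ in obs:
[6.12588453e+02 2.22954512e+01 1.51333868e-01 3.96277690e+01
 2.27152955e+02]
side lipBFL [-1.11  0.09]
side lipBFR [0.38 0.35]
top FL [-1.53 -0.37]
top FR [ 0.34 -1.31]
top tip [ 0.41 -0.42]
side colLout [-0.44  0.72]
side colRin [-2.67  1.34]
```

View pics/d0s.png

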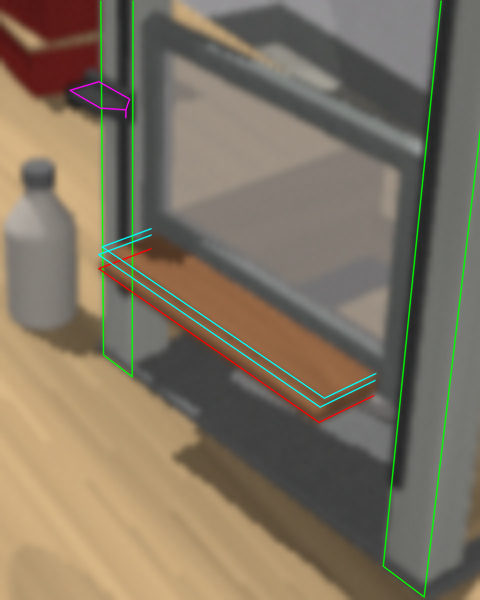

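View pics/d0t.png

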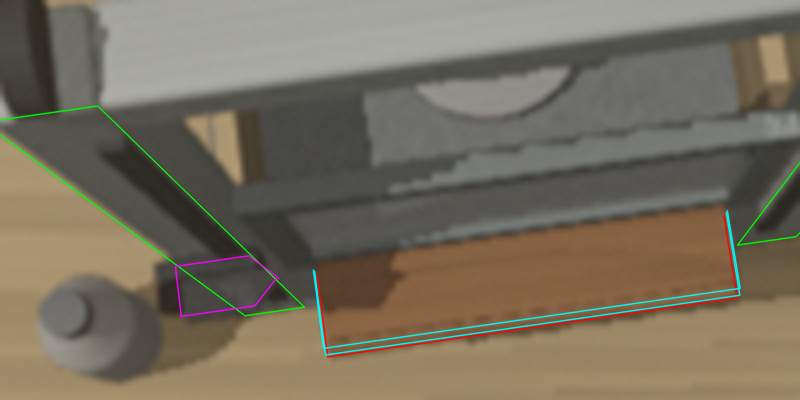

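View pics/d0m.png

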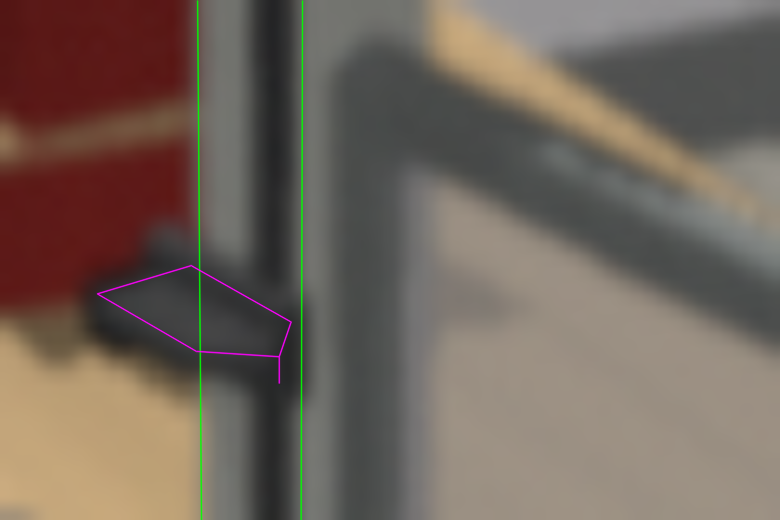

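The overlay matches: lip at joint ≈ 40 mm and marker top ≈ 227 mm, with the booth at (612, 22) and yaw ≈ 8.7°. Next I'll bring the arm round in front of the booth with the jaws shut, and learn its kinematics on the way.

apply_moves:
  deltas: "0 0 0 0.2 -0.5 0.2 0;0 0 0 0.4 -1 0.4 0;0 0 0 0.4 -1 0.4 0"
  grip_force: 30

```text
time_s: 0.4
position: [231.5, 517.9, 233.4]
orientation: [0.467, 3.106, -0.003]
ft_force: [-0.8, -0.2, -0.7]
finger_gap: 0.515
```

apply_moves:
  deltas: "0 0 -0.1 0.2 -0.5 0.2 0;0 0 -0.2 0.4 -1 0.4 0;0 0 -0.2 0.4 -1 0.4 0"

```text
time_s: 0.7
position: [272.4, 415.3, 274.7]
orientation: [0.958, 2.991, -0.002]
ft_force: [-0.2, 0.1, -0.0]
finger_gap: 0.006
```

apply_moves:
  deltas: "0 0 -0.1 0.2 -0.5 0.2 0;0 0 -0.2 0.4 -1 0.4 0;0 0 -0.2 0.4 -1 0.4 0"

```text
time_s: 1.0
position: [313.5, 313.0, 316.0]
orientation: [1.422, 2.8, -0.001]
ft_force: [0.4, 1.0, 0.3]
finger_gap: 0.0
```

```bash
cat > st.py <<'E'
from h import *
s=telemetry.get_state()
print(round(s['time_s'],2),s['joints'].round(4),s['position'].round(1),s['ft_force'].round(1),s['finger_gap'])
M=R.from_rotvec(s['orientation']).as_matrix();print(M.round(3).tolist())
open('log.txt','a').write(repr([*map(float,s['joints']),*map(float,s['position']),*map(float,s['orientation'])])+'\n')
E
python3 st.py
```

```text
1.0 [ 7.1770e-01  6.2200e-02  1.8689e+00 -1.7000e-03  1.2103e+00  8.7400e-02] [313.5 313.  316. ] [0.4 1.  0.3] 0.000380117693630602
[[-0.59, 0.807, 0.001], [0.807, 0.59, -0.001], [-0.002, 0.0, -1.0]]
```

apply_moves:
  deltas: "0.08 0.06 0 0.1 -0.5 0.1 0;0.16 0.12 0 0.2 -1 0.2 0;0.2 0.16 0 0.2 -1 0.2 0"

```text
time_s: 1.3
position: [328.9, 234.3, 329.4]
orientation: [-1.319, -2.602, -0.122]
ft_force: [1.4, 0.2, -1.5]
finger_gap: -0.001
```

```bash
python3 st.py
```

```text
1.3 [ 0.3218  0.0338  1.8944  0.2233  1.3181 -0.3779] [328.9 234.3 329.4] [ 1.4  0.2 -1.5] -0.0009153230939980322
[[-0.572, 0.805, -0.159], [0.786, 0.593, 0.173], [0.234, -0.026, -0.972]]
```

```bash
cat > kin.py <<'E'
from h import *
def Rj(j): return R.from_euler('ZYZYZ',[j[0],j[1]+j[2],j[3],j[4],j[5]]).as_matrix()
def fk(j,k):
    a1,H,L2,L3,L=k; M=Rj(j)
    r=a1+L2*np.sin(j[1])+L3*np.sin(j[1]+j[2]); z=H+L2*np.cos(j[1])+L3*np.cos(j[1]+j[2])
    return np.array([r*np.cos(j[0]),r*np.sin(j[0]),z])+L*M[:,2], M
D=[[1.22641969,.480752325,1.59682586,-1.3e-5,1.06509265,-.0465833815,190.55,621.007,192.342,-.466006771,-3.106637,.00166]]+[eval(l) for l in open('log.txt')]
D=np.array(D)
def f(k): return np.concatenate([fk(d[:6],k)[0]-d[6:9] for d in D])
s=least_squares(f,[0,260,580,440,370]); K=s.x
if __name__=='__main__':
    print(K.round(1),s.fun.round(1))
    for d in D:
        print((Rj(d[:6]).T@R.from_rotvec(d[9:]).as_matrix()).round(3).tolist())
E
python3 kin.py
```

```text
Traceback (most recent call last):
  File "kin.py", line 10, in <module>
    s=least_squares(f,[0,260,580,440,370]); K=s.x
  File "kin.py", line 9, in f
    def f(k): return np.concatenate([fk(d[:6],k)[0]-d[6:9] for d in D])
                                     ~~^^^^^^^^^
  File "kin.py", line 4, in fk
    a1,H,L2,L3,L=k; M=Rj(j)
                      ~~^^^
  File "kin.py", line 2, in Rj
    def Rj(j): return R.from_euler('ZYZYZ',[j[0],j[1]+j[2],j[3],j[4],j[5]]).as_matrix()
                      ~~~~~~~~~~~~^^^^^^^^^^^^^^^^^^^^^^^^^^^^^^^^^^^^^^^^^
  File "scipy/spatial/transform/_rotation.pyx", line 1413, in scipy.spatial.transform._rotation.Rotation.from_euler
ValueError: Expected axis specification to be a non-empty string of upto 3 characters, got ZYZYZ
```

```bash
sed -i "2s/.*/def Rj(j): return (R.from_euler('ZYZ',[j[0],j[1]+j[2],j[3]])*R.from_euler('YZ',[j[4],j[5]])).as_matrix()/" kin.py; python3 kin.py
```

```text
[  2.9 437.2 569.8 437.7 537.5] [ 28.4 -10.6   0.2  24.6 -19.   -1.9  -4.4  -4.6   1.7]
[[-0.0, -1.0, -0.0], [1.0, -0.0, 0.0], [-0.0, -0.0, 1.0]]
[[0.0, -1.0, 0.0], [1.0, 0.0, 0.0], [-0.0, 0.0, 1.0]]
[[0.0, -1.0, -0.0], [1.0, 0.0, -0.0], [0.0, -0.0, 1.0]]
```

```bash
cat > kin.py <<'E'
from h import *
def Rj(j): return (R.from_euler('ZYZ',[j[0],j[1]+j[2],j[3]])*R.from_euler('YZ',[j[4],j[5]+np.pi/2])).as_matrix()
def fk(j,k):
    a1,H,L2,L3,L,e=k; M=Rj(j)
    r=a1+L2*np.sin(j[1])+L3*np.sin(j[1]+j[2]); z=H+L2*np.cos(j[1])+L3*np.cos(j[1]+j[2])
    c,s=np.cos(j[0]),np.sin(j[0])
    return np.array([r*c-e*s,r*s+e*c,z])+L*M[:,2], M
D=[[1.22641969,.480752325,1.59682586,-1.3e-5,1.06509265,-.0465833815,190.55,621.007,192.342,-.466006771,-3.106637,.00166]]+[eval(l) for l in open('log.txt')]
D=np.array(D)
def f(k): return np.concatenate([fk(d[:6],k)[0]-d[6:9] for d in D])
s=least_squares(f,[0,260,580,440,370,30]); K=s.x
lo=np.array([-2.75,-.82,.23,-1.56,.09,-2.92]);hi=np.array([2.75,2.05,2.67,4.7,2.69,2.92])
def ik(P,M,j0):
    def g(j):
        p,m=fk(j,K); return np.r_[(p-P)/100,(R.from_matrix(M.T@m).as_rotvec())*2]
    q=least_squares(g,np.clip(j0,lo+.01,hi-.01),bounds=(lo,hi)); return q.x,np.abs(q.fun).max()
if __name__=='__main__':
    print(K.round(1),s.fun.round(1))
    p=np.load('p.npy'); yb=p[2]
    j0=D[-1,:6]
    for ydeg in (25,35,45,55):
      for roll in(0,90,180):
        for bz,z in((-28,109),(-28,215)):
          y=np.radians(ydeg)
          Z=np.array([np.cos(y),np.sin(y),0]);X=np.array([0,0,1.]);Y=np.cross(Z,X)
          M=np.c_[X,Y,Z]@R.from_euler('z',roll,degrees=True).as_matrix()
          P=b2w(p,(bz,-5,z))[0]
          best=min((ik(P,M,j0+np.array([a,b,c,d,e,g])) for a,b,c,d,e,g in[(0,0,0,0,0,0),(-.5,.3,.2,1.3,0,0),(-1,.3,.2,1.3,0,1),(-1,.3,.2,1.3,0,-1.5),(-.5,-.3,.4,2.4,-.5,0)]),key=lambda t:t[1])
          print(ydeg,roll,z,P.round(),best[0].round(2),round(best[1],3))
E
python3 kin.py
```

```text
[ -5.7 296.6 585.8 439.4 410.4  30.3] [ 0.  -0.  -0.  -0.1 -0.1 -0.   0.1  0.1  0. ]
25 0 109 [586.  13. 109.] [-0.76  1.34  2.55  1.85  1.82 -2.28] 0.0
25 0 215 [586.  13. 215.] [-0.76  1.06  2.66  1.89  1.77 -2.11] 0.0
25 90 109 [586.  13. 109.] [-0.76  1.34  2.55  1.85  1.82 -0.71] 0.0
25 90 215 [586.  13. 215.] [-0.76  1.06  2.66  1.89  1.77 -0.54] 0.0
25 180 109 [586.  13. 109.] [-0.76  1.34  2.55  1.85  1.82  0.86] 0.0
25 180 215 [586.  13. 215.] [-0.76  1.06  2.66  1.89  1.77  1.03] 0.0
35 0 109 [586.  13. 109.] [-0.82  1.23  2.42  1.69  1.64 -2.07] 0.0
35 0 215 [586.  13. 215.] [-0.82  0.96  2.51  1.7   1.62 -1.9 ] 0.0
35 90 109 [586.  13. 109.] [-0.82  1.23  2.42  1.69  1.64 -0.5 ] 0.0
35 90 215 [586.  13. 215.] [-0.82  0.96  2.51  1.7   1.62 -0.33] 0.0
35 180 109 [586.  13. 109.] [-0.82  1.23  2.42  1.69  1.64  1.07] 0.0
35 180 215 [586.  13. 215.] [-0.82  0.96  2.51  1.7   1.62  1.24] 0.0
45 0 109 [586.  13. 109.] [-0.83  1.16  2.27  1.53  1.56 -1.87] 0.0
45 0 215 [586.  13. 215.] [-0.83  0.92  2.35  1.53  1.57 -1.7 ] 0.0
45 90 109 [586.  13. 109.] [-0.83  1.16  2.27  1.53  1.56 -0.3 ] 0.0
45 90 215 [586.  13. 215.] [-0.83  0.92  2.35  1.53  1.57 -0.13] 0.0
45 180 109 [586.  13. 109.] [-0.83  1.16  2.27  1.53  1.56  1.28] 0.0
45 180 215 [586.  13. 215.] [-0.83  0.92  2.35  1.53  1.57  1.44] 0.0
55 0 109 [586.  13. 109.] [-0.81  1.13  2.12  1.37  1.55 -1.68] 0.0
55 0 215 [586.  13. 215.] [-0.81  0.91  2.19  1.37  1.58 -1.53] 0.0
55 90 109 [586.  13. 109.] [-0.81  1.13  2.12  1.37  1.55 -0.11] 0.0
55 90 215 [586.  13. 215.] [-0.81  0.91  2.19  1.37  1.58  0.04] 0.0
55 180 109 [586.  13. 109.] [-0.81  1.13  2.12  1.37  1.55  1.46] 0.0
55 180 215 [586.  13. 215.] [-0.81  0.91  2.19  1.37  1.58  1.61] 0.0
```

```bash
cat > plan.py <<'E'
from kin import *
p=np.load('p.npy')
def Mt(ydeg,pitch=0):
    y=np.radians(ydeg);c=np.radians(pitch)
    Z=np.array([np.cos(y)*np.cos(c),np.sin(y)*np.cos(c),np.sin(c)]);U=np.array([0,0,1.]);Y=np.cross(Z,U);Y/=np.linalg.norm(Y);X=np.cross(Y,Z)
    return np.c_[-X,-Y,Z]
def delta(P,M):
    s=telemetry.get_state(); C=R.from_rotvec(s['orientation'])
    w=(R.from_matrix(M)*C.inv()).as_rotvec()
    return w/(np.pi/2),(np.array(P)-s['position'])/100,s
E
python3 - <<'E'
from plan import *
M=Mt(40); P=np.array([480,0,240])
w,d,s=delta(P,M); print(w.round(3),d.round(3),np.degrees(np.linalg.norm(w)*np.pi/2))
j=s['joints']; C=R.from_rotvec(s['orientation'])
for t in np.linspace(0,1,8):
    Mi=(R.from_rotvec(w*np.pi/2*t)*C).as_matrix(); Pi=s['position']+d*100*t
    j,e=ik(Pi,Mi,j); print(round(t,2),j.round(2),round(e,4),(Pi-410*Mi[:,2]).round())
for P in([490,0,95],[586,13,95],[586,13,215]):
    j,e=ik(np.array(P),M,j); print(P,j.round(2),round(e,4))
# jar/glue/box rough
def ray(n,px,z):
    c=CP[n];u=cv2.undistortPoints(np.array([[px]],float),c['intrinsics'],c['distortion'])[0,0]
    v=R.from_rotvec(c['attitude']).as_matrix()@np.array([u[0],-u[1],-1]);o=c['origin'];return o+v*(z-o[2])/v[2]
print('jar',ray('top',(399,249),85),'glue',ray('top',(167,218),130))
E
```

```text
[-0.136 -1.248  0.732] [ 1.511 -2.343 -0.894] 130.80129873654673
0.0 [ 0.32  0.03  1.89  0.22  1.32 -0.38] 0.0 [394. 163. 728.]
0.14 [ 0.34 -0.1   2.04  0.11  1.07 -0.52] 0.0 [313. 145. 721.]
0.29 [ 0.32 -0.24  2.23  0.04  0.77 -0.71] 0.0 [233. 108. 685.]
0.43 [ 0.15 -0.35  2.46  0.26  0.43 -1.26] 0.0 [165.  55. 622.]
0.57 [-0.31 -0.34  2.66  1.42  0.49 -2.92] 0.0403 [119. -12. 539.]
0.71 [-0.34 -0.32  2.6   1.27  0.49 -2.92] 0.5 [102. -91. 441.]
0.86 [-0.3  -0.29  2.53  1.14  0.44 -2.92] 1.031 [ 117. -177.  338.]
1.0 [-0.23 -0.24  2.48  0.99  0.34 -2.92] 1.6287 [ 166. -264.  240.]
[490, 0, 95] [-0.19  0.12  2.4   0.89  0.28 -2.92] 2.1514
[586, 13, 95] [-0.21  0.3   2.19  0.91  0.4  -2.92] 2.1022
[586, 13, 215] [-0.26  0.08  2.22  0.97  0.48 -2.92] 1.7664
jar [ 512.84999923 -239.74073506   85.        ] glue [572.19001592 259.57982693 130.        ]
```

```bash
cat > jp.py <<'E'
from plan import *
def chain(j):
    a1,H,L2,L3,L,e=K;c,s=np.cos(j[0]),np.sin(j[0]);r=a1+L2*np.sin(j[1]);return np.array([r*c-e*s,r*s+e*c,H+L2*np.cos(j[1])])
def rows(jn,s0):
    C=R.from_rotvec(s0['orientation']); P,M=fk(jn,K)
    return (R.from_matrix(M)*C.inv()).as_rotvec()/(np.pi/2),(P-s0['position'])/100
E
python3 - <<'E'
from jp import *
s=telemetry.get_state();j0=s['joints']
M=Mt(40)
for P in([480,0,240],[450,-20,240],[490,0,95],[586,13,95],[586,13,215]):
    r=[ik(np.array(P,float),M,g) for g in([-.82,1.,2.45,1.6,1.6,1.1],[-.8,.8,2.5,1.8,1.7,1.])]
    print(P,[(a.round(2).tolist(),round(e,4)) for a,e in r])
    if P[0]==480: jg=r[0][0]
for t in np.linspace(0,1,11):
    j=j0+(jg-j0)*t;P,Mi=fk(j,K);w,d=rows(j,s)
    print(round(t,2),'tcp',P.round(),'wr',(P-410*Mi[:,2]).round(),'el',chain(j).round(),'w',w.round(2),'d',d.round(2))
E
```

```text
[480, 0, 240] [([-1.11, 0.92, 2.57, 1.35, 1.49, 1.23], np.float64(0.0)), ([-1.11, 0.92, 2.57, 1.35, 1.49, 1.23], np.float64(0.0))]
[450, -20, 240] [([-1.22, 0.91, 2.56, 1.24, 1.46, 1.25], np.float64(0.0)), ([-1.22, 0.91, 2.56, 1.24, 1.46, 1.25], np.float64(0.0))]
[490, 0, 95] [([-1.08, 1.28, 2.44, 1.4, 1.46, 1.0], np.float64(0.0)), ([-1.08, 1.28, 2.44, 1.4, 1.46, 1.0], np.float64(0.0))]
[586, 13, 95] [([-0.83, 1.22, 2.33, 1.61, 1.59, 1.16], np.float64(0.0)), ([-0.83, 1.22, 2.33, 1.61, 1.59, 1.16], np.float64(0.0))]
[586, 13, 215] [([-0.83, 0.94, 2.43, 1.61, 1.58, 1.35], np.float64(0.0)), ([-0.83, 0.94, 2.43, 1.61, 1.58, 1.35], np.float64(0.0))]
0.0 tcp [329. 234. 329.] wr [394. 163. 728.] el [  4.  33. 882.] w [-0.  0. -0.] d [0. 0. 0.]
0.1 tcp [312. 221. 287.] wr [436. 110. 662.] el [ 59.  41. 878.] w [ 0.01  0.15 -0.22] d [-0.17 -0.13 -0.42]
0.2 tcp [299. 215. 259.] wr [460.  47. 597.] el [115.  34. 870.] w [ 0.03  0.3  -0.43] d [-0.3  -0.19 -0.71]
0.3 tcp [294. 214. 243.] wr [465. -19. 533.] el [169.  12. 857.] w [ 0.04  0.45 -0.65] d [-0.34 -0.2  -0.87]
0.4 tcp [301. 214. 236.] wr [453. -84. 474.] el [216. -24. 839.] w [ 0.06  0.63 -0.85] d [-0.28 -0.2  -0.93]
0.5 tcp [321. 210. 237.] wr [ 424. -143.  419.] el [254. -72. 818.] w [ 0.07  0.81 -1.04] d [-0.08 -0.24 -0.92]
0.6 tcp [351. 196. 242.] wr [ 383. -192.  369.] el [ 279. -131.  792.] w [ 0.1   1.02 -1.21] d [ 0.22 -0.38 -0.88]
0.7 tcp [387. 170. 247.] wr [ 333. -229.  326.] el [ 291. -196.  763.] w [ 0.13  1.26 -1.34] d [ 0.59 -0.65 -0.83]
0.8 tcp [425. 127. 250.] wr [ 277. -253.  290.] el [ 287. -264.  729.] w [-0.14 -1.39  1.29] d [ 0.96 -1.07 -0.8 ]
0.9 tcp [458.  70. 248.] wr [ 220. -264.  261.] el [ 267. -333.  693.] w [-0.14 -1.32  1.01] d [ 1.29 -1.65 -0.81]
1.0 tcp [480.  -0. 240.] wr [ 166. -264.  240.] el [ 232. -397.  653.] w [-0.14 -1.25  0.73] d [ 1.51 -2.34 -0.89]
```

```bash
cat > nxt.py <<'E'
from jp import *
import sys
s=telemetry.get_state();j0=s['joints']
jg=np.array(eval(sys.argv[1]),float); n=int(sys.argv[2]) if len(sys.argv)>2 else 5
# advance so that each row turns <=8 deg & <=40mm
def maxt(j,n):
    t=0;out=[]
    prev=fk(j,K)
    for _ in range(n):
        st=0.0
        for dt in np.linspace(.005,1,200):
            q=j+(jg-j)*min(t+dt,1);P,M=fk(q,K)
            if np.degrees(R.from_matrix(M@prev[1].T).magnitude())>8.3 or np.linalg.norm(P-prev[0])>40: break
            st=dt
            if t+dt>=1:break
        t=min(t+st,1);q=j+(jg-j)*t;prev=fk(q,K);out.append(q)
    return out,t
o,t=maxt(j0,n);print('t',s['time_s'],'frac',round(t,3),'j',j0.round(2),'pos',s['position'].round())
print('; '.join(' '.join('%.2f'%v for v in np.r_[rows(q,s)])+' 0' for q in o))
E
python3 nxt.py "[-1.11,.92,2.57,1.35,1.49,1.23]"
```

```text
t 1.3 frac 0.17 j [ 0.32  0.03  1.89  0.22  1.32 -0.38] pos [329. 234. 329.]
0.00 0.05 -0.08 -0.06 -0.06 -0.17 0; 0.01 0.10 -0.15 -0.12 -0.10 -0.31 0; 0.01 0.15 -0.23 -0.17 -0.14 -0.44 0; 0.02 0.20 -0.30 -0.22 -0.17 -0.55 0; 0.02 0.25 -0.37 -0.26 -0.18 -0.64 0
```

apply_moves:
  deltas: "0 0.05 -0.08 -0.06 -0.06 -0.17 0; 0.01 0.10 -0.15 -0.12 -0.10 -0.31 0; 0.01 0.15 -0.23 -0.17 -0.14 -0.44 0; 0.02 0.20 -0.30 -0.22 -0.17 -0.55 0; 0.02 0.25 -0.37 -0.26 -0.18 -0.64 0"

```text
time_s: 1.8
position: [303.0, 216.2, 264.8]
orientation: [-1.835, -1.832, 0.007]
ft_force: [0.0, 0.2, -1.4]
finger_gap: -0.0
```

```bash
python3 nxt.py "[-1.11,.92,2.57,1.35,1.49,1.23]"
```

```text
t 1.8 frac 0.2 j [ 0.08  0.2   2.    0.42  1.34 -0.1 ] pos [303. 216. 265.]
0.00 0.05 -0.07 0.03 -0.01 -0.10 0; 0.01 0.10 -0.14 -0.00 -0.02 -0.17 0; 0.02 0.15 -0.21 -0.02 -0.03 -0.22 0; 0.02 0.21 -0.28 -0.02 -0.03 -0.26 0; 0.03 0.26 -0.35 -0.02 -0.03 -0.29 0
```

apply_moves:
  deltas: "0 0.05 -0.07 0 -0.01 -0.10 0; 0.01 0.10 -0.14 0 -0.02 -0.17 0; 0.02 0.15 -0.21 -0.02 -0.03 -0.22 0; 0.02 0.21 -0.28 -0.02 -0.03 -0.26 0; 0.03 0.26 -0.35 -0.02 -0.03 -0.29 0"

```text
time_s: 2.3
position: [301.7, 213.3, 235.3]
orientation: [-2.063, -1.009, 0.127]
ft_force: [0.2, -0.3, -0.0]
finger_gap: 0.005
```

```bash
python3 nxt.py "[-1.11,.92,2.57,1.35,1.49,1.23]"
```

```text
t 2.3 frac 0.25 j [-0.16  0.37  2.09  0.6   1.37  0.16] pos [302. 213. 235.]
0.01 0.05 -0.07 0.13 -0.02 -0.09 0; 0.02 0.11 -0.14 0.16 -0.03 -0.10 0; 0.03 0.17 -0.21 0.20 -0.04 -0.10 0; 0.04 0.22 -0.27 0.25 -0.06 -0.09 0; 0.06 0.28 -0.34 0.31 -0.09 -0.08 0
```

apply_moves:
  deltas: "0.01 0.05 -0.07 0.05 -0.02 -0.05 0; 0.02 0.11 -0.14 0.12 -0.03 -0.06 0; 0.03 0.17 -0.21 0.18 -0.04 -0.07 0; 0.04 0.22 -0.27 0.25 -0.06 -0.07 0; 0.06 0.28 -0.34 0.31 -0.09 -0.07 0"

```text
time_s: 2.8
position: [333.9, 204.2, 227.8]
orientation: [-2.023, -0.179, 0.236]
ft_force: [-0.3, 0.5, 0.4]
finger_gap: 0.004
```

```bash
python3 nxt.py "[-1.11,.92,2.57,1.35,1.49,1.23]"
```

```text
t 2.8 frac 0.325 j [-0.4   0.55  2.18  0.79  1.39  0.42] pos [334. 204. 228.]
0.02 0.06 -0.06 0.21 -0.10 -0.11 0; 0.04 0.11 -0.13 0.28 -0.14 -0.09 0; 0.06 0.17 -0.19 0.36 -0.20 -0.06 0; 0.08 0.23 -0.25 0.45 -0.27 -0.03 0; 0.11 0.28 -0.31 0.55 -0.35 -0.01 0
```

apply_moves:
  deltas: "0.02 0.06 -0.06 0.10 -0.05 0 0; 0.04 0.11 -0.13 0.2 -0.10 0 0; 0.06 0.17 -0.19 0.32 -0.17 0 0; 0.08 0.23 -0.25 0.44 -0.26 0 0; 0.11 0.28 -0.31 0.55 -0.35 0 0"

```text
time_s: 3.3
position: [390.1, 168.4, 227.2]
orientation: [-1.731, 0.549, 0.333]
ft_force: [0.9, -0.4, 0.0]
finger_gap: -0.0
```

```bash
python3 st.py; python3 kin.py | head -1; python3 nxt.py "[-1.11,.92,2.57,1.35,1.49,1.23]"
```

```text
3.3 [-0.6374  0.7196  2.2743  0.9824  1.4185  0.6676] [390.1 168.4 227.2] [ 0.9 -0.4  0. ] -0.0003364890397158005
[[0.846, -0.528, 0.071], [-0.181, -0.16, 0.97], [-0.501, -0.834, -0.231]]
[ -0.7 328.3 564.5 437.4 421.2  27.4] [ 0.5 -7.1  3.   3.2 -1.   0.4  1.6  0.   0.7  6.4  3.  -4.1]
t 3.3 frac 0.5 j [-0.64  0.72  2.27  0.98  1.42  0.67] pos [390. 168. 227.]
0.03 0.06 -0.06 0.15 -0.06 0.01 0; 0.06 0.11 -0.12 0.25 -0.16 0.06 0; 0.10 0.17 -0.18 0.35 -0.28 0.10 0; 0.14 0.23 -0.23 0.44 -0.42 0.15 0; 0.18 0.28 -0.29 0.54 -0.57 0.19 0
```

```bash
python3 - <<'E'
t=open('kin.py').read()
t=t.replace("a1,H,L2,L3,L,e=k","a1,H,L2,L3,L,e,e2,e3=k").replace("+L*M[:,2], M","+L*M[:,2]+R.from_euler('ZYZ',[j[0],j[1]+j[2],j[3]]).as_matrix()@np.array([e3,e2,0]), M")
t=t.replace("410.4" ,"410").replace("370,30]","370,30,0,0]")
open('kin.py','w').write(t)
u=open('jp.py').read().replace("L,e=K","L,e,_,_=K");open('jp.py','w').write(u)
E
python3 kin.py | head -1; python3 nxt.py "[-1.11,.92,2.57,1.35,1.49,1.23]"
```

```text
[ -4.6 330.6 553.4 420.8 476.3  22.3   7.6 -60.3] [ 0.1 -0.9  1.1  2.4  1.6 -1.2 -2.4 -0.5  0.8  0.6  0.2 -0.7]
t 3.3 frac 0.5 j [-0.64  0.72  2.27  0.98  1.42  0.67] pos [390. 168. 227.]
0.03 0.06 -0.06 0.09 -0.09 0.04 0; 0.06 0.11 -0.12 0.19 -0.19 0.09 0; 0.10 0.17 -0.18 0.28 -0.31 0.14 0; 0.14 0.23 -0.23 0.38 -0.45 0.19 0; 0.18 0.28 -0.29 0.47 -0.60 0.23 0
```

apply_moves:
  deltas: "0.03 0.06 -0.06 0.09 -0.09 0.01 0; 0.06 0.11 -0.12 0.19 -0.19 0.02 0; 0.10 0.17 -0.18 0.28 -0.31 0.03 0; 0.14 0.23 -0.23 0.38 -0.45 0.04 0; 0.18 0.28 -0.29 0.47 -0.60 0.05 0"

```text
time_s: 3.8
position: [438.0, 107.3, 231.2]
orientation: [-1.213, 1.139, 0.442]
ft_force: [-0.1, -0.9, 0.1]
finger_gap: 0.001
```

```bash
python3 st.py; python3 kin.py | head -1
python3 - <<'E'
from plan import *
M=Mt(40)
w,d,s=delta([480,0,240],M);print(w.round(3),d.round(3),np.linalg.norm(w)*90)
E
```

```text
3.8 [-0.8754  0.8837  2.4099  1.1738  1.4367  0.904 ] [438.  107.3 231.2] [-0.1 -0.9  0.1] 0.0006081590534019309
[[0.421, -0.79, 0.446], [-0.282, 0.353, 0.892], [-0.862, -0.501, -0.074]]
[-3.000e-01  3.306e+02  5.495e+02  4.150e+02  4.793e+02  2.630e+01
[ 0.246  0.236 -0.267] [ 0.42  -1.073  0.088] 38.928095522086004
```

apply_moves:
  deltas: "0.05 0.05 -0.05 0.10 -0.2 -0.1 0; 0.1 0.1 -0.1 0.2 -0.4 -0.2 0; 0.15 0.15 -0.16 0.3 -0.6 -0.3 0; 0.2 0.19 -0.22 0.4 -0.8 -0.4 0; 0.25 0.24 -0.27 0.5 -1 -0.5 0"

```text
time_s: 4.3
position: [488.4, 6.2, 179.6]
orientation: [-0.529, 1.508, 0.549]
ft_force: [-0.1, 0.6, -0.4]
finger_gap: -0.002
```

```bash
python3 st.py
python3 - <<'E'
from plan import *
M=Mt(40)
w,d,s=delta([490,0,95],M);print(w.round(3),d.round(3),np.linalg.norm(w)*90)
snap('side','side2.png');snap('top','top2.png')
E
```

```text
4.3 [-1.0759  1.1642  2.4802  1.4008  1.4776  1.0893] [488.4   6.2 179.6] [-0.1  0.6 -0.4] -0.0023462249479571633
[[-0.009, -0.635, 0.772], [0.01, 0.772, 0.635], [-1.0, 0.013, -0.0]]
[-0.006 -0.006  0.006] [ 0.016 -0.062 -0.846] 0.9447600594950593
```

View pics/side2.png

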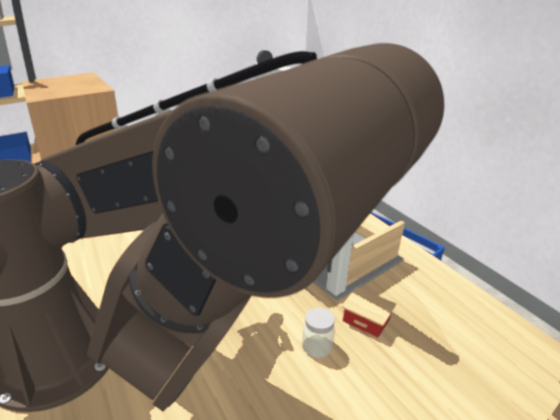

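View pics/top2.png

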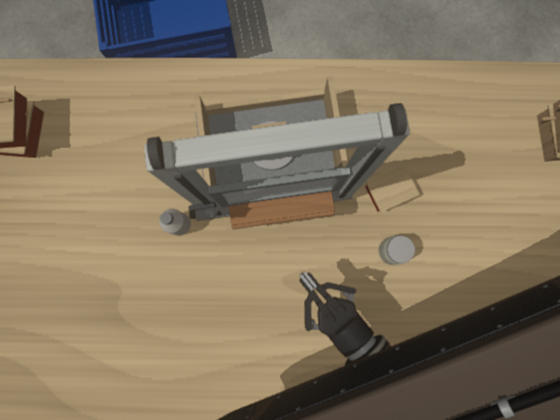

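apply_moves:
  deltas: "0 0 0 0 -0.03 -0.3 0; 0 0 0 0 -0.06 -0.6 0;0 0 0 0 -0.06 -0.84 0;0 0 0 0 -0.06 -0.84 0"

```text
time_s: 4.8
position: [488.2, 0.7, 93.4]
orientation: [-0.535, 1.506, 0.549]
ft_force: [0.5, 0.7, 0.7]
finger_gap: -0.004
```

```bash
python3 st.py
python3 - <<'E'
from plan import *
for bx in(-60,-30,-25):print(bx,((b2w(p,(bx,0,95))[0]-telemetry.get_state()['position'])/100).round(2))
snap('top','top3.png')
E
```

```text
4.8 [-1.0838  1.3511  2.3711  1.3991  1.4582  1.0096] [488.2   0.7  93.4] [0.5 0.7 0.7] -0.004143876550789974
[[-0.007, -0.638, 0.77], [0.007, 0.77, 0.638], [-1.0, 0.01, -0.001]]
-60 [0.65 0.13 0.02]
-30 [0.95 0.17 0.02]
-25 [1.   0.18 0.02]
```

View pics/top3.png

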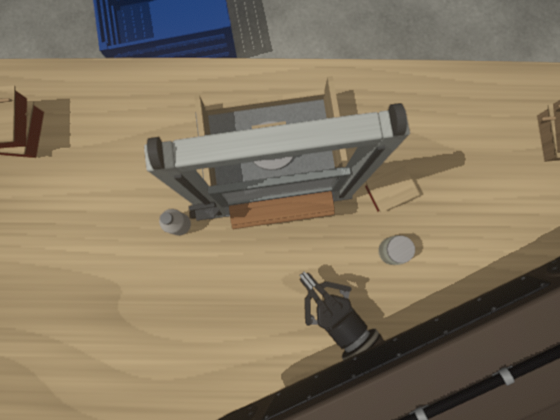

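apply_moves:
  deltas: "0 0 0 0.25 0.05 0 0; 0 0 0 0.5 0.09 0 0;0 0 0 0.75 0.14 0 0;0 0 0 0.97 0.18 0 0;0 0 0 0.97 0.18 0 0"

```text
time_s: 5.35
position: [586.3, 20.9, 97.6]
orientation: [-0.54, 1.502, 0.55]
ft_force: [-0.5, 0.6, 0.9]
finger_gap: -0.001
```

```bash
python3 st.py
python3 - <<'E'
from plan import *
snap('top','top4.png'); im=cv2.imread('pics/top4.png');cv2.imwrite('pics/t4.png',cv2.resize(im[180:360,190:390],None,fx=3.3,fy=3.3,interpolation=cv2.INTER_CUBIC))
print(proj('top',telemetry.get_state()['position']))
E
```

```text
5.35 [-0.8112  1.2757  2.2793  1.6284  1.5975  1.1646] [586.3  20.9  97.6] [-0.5  0.6  0.9] -0.0009474185832704997
[[-0.003, -0.641, 0.767], [0.006, 0.767, 0.641], [-1.0, 0.006, 0.001]]
[[280.38842208 214.64268338]]
```

View pics/t4.png

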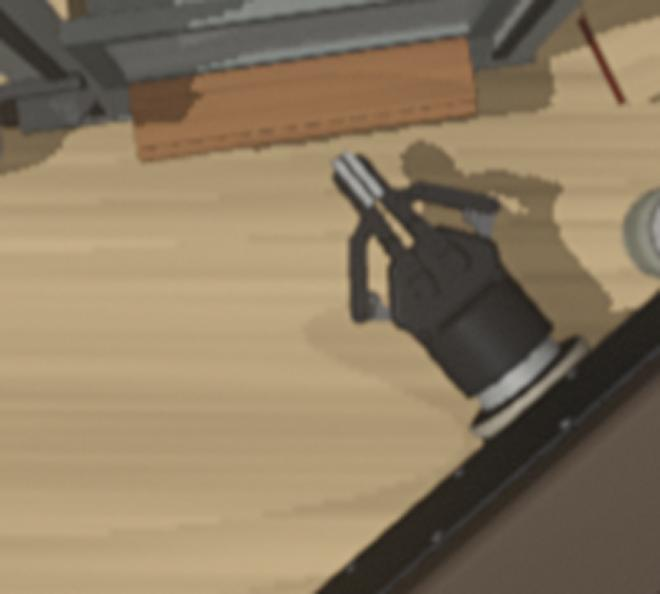

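Run:
```python
from plan import *
print(proj('top',[[488.2,.7,93.4],[488.4,6.2,179.6]]))
s=telemetry.get_state();print(s['position'],s['qvel'].round(3))
snap('top','top5.png'); im=cv2.imread('pics/top5.png');cv2.imwrite('pics/t4.png',cv2.resize(im[180:360,190:390],None,fx=3.3,fy=3.3,interpolation=cv2.INTER_CUBIC))
print(telemetry.get_state()['position'])
im=cv2.imread('pics/top3.png');cv2.imwrite('pics/t3.png',cv2.resize(im[240:360,270:390],None,fx=5,fy=5,interpolation=cv2.INTER_CUBIC))
```

```text
[[289.32747037 259.53754248]
 [287.3466846  258.34421799]]
[585.28764748  20.73965689  97.37514374] [-0.044  0.02   0.021 -0.023 -0.013 -0.018]
[584.82908795  20.24804445  97.07719065]
```

View pics/t4.png

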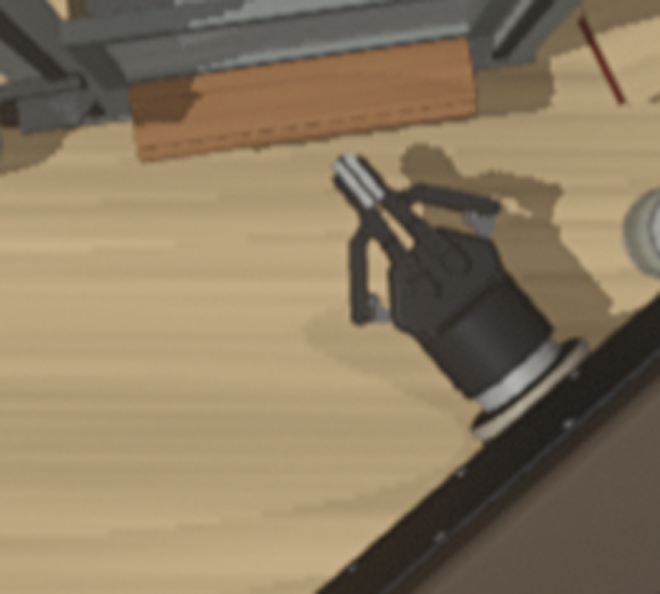

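View pics/t3.png

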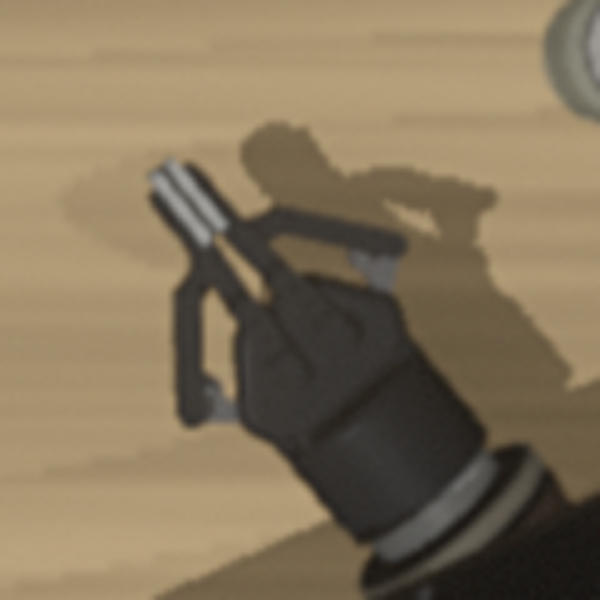

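Run:
```python
from plan import *
print(proj('side',[[190.55,621,192.3],[190.55,621,232.3]]),proj('top',[[190.55,621,192.3]]))
im=cv2.imread('pics/side0.png');cv2.imwrite('pics/s0g.png',cv2.resize(im[60:160,30:130],None,fx=6,fy=6,interpolation=cv2.INTER_CUBIC))
# robot base check
print(proj('side',[[0,0,0]]))
```

```text
[[ 84.74505673 154.82190922]
 [ 82.22653399 143.14330303]] [[-39.59106481 413.42218774]]
[[ 51.17796436 353.87664332]]
```

View pics/s0g.png

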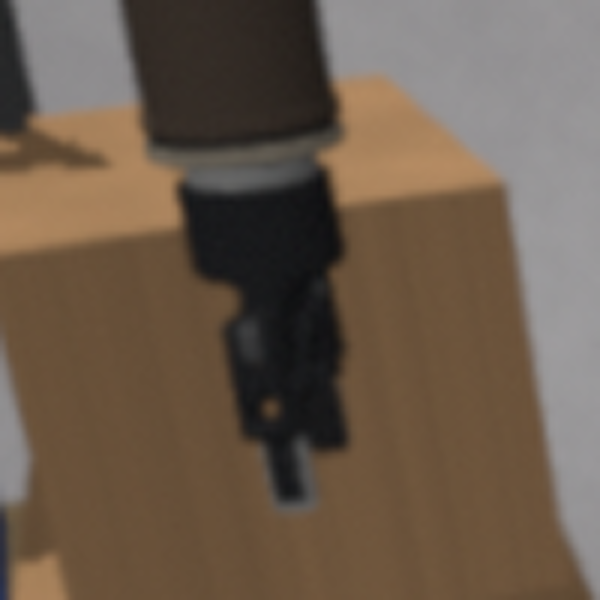

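```bash
cat >> h.py <<'E'
def ray(n,px,z):
    c=CP[n];u=cv2.undistortPoints(np.array([[px]],float),c['intrinsics'],c['distortion'])[0,0]
    v=R.from_rotvec(c['attitude']).as_matrix()@np.array([u[0],-u[1],-1]);o=c['origin'];return o+v*(z-o[2])/v[2]
E
python3 - <<'E'
from plan import *
d=np.array([.77,.638,0]);n=np.array([-.638,.77,0])
for px,z,q in(((295.5,226.4),97,[586,20.9,97]),((304.4,272.6),93.4,[488.2,.7,93.4]),((304.6,272),179.6,[488.4,6.2,179.6])):
    for zz in (z,z+11):
        t=ray('top',px,zz);e=t-np.array(q);print(zz,t.round(1),'along',round(e@d,1),'left',round(e@n,1))
E
```

```text
97 [559.8 -12.3  97. ] along -41.4 left -8.9
108 [558.7 -12.  108. ] along -42.0 left -7.9
93.4 [460.5 -31.9  93.4] along -42.1 left -7.4
104.4 [460.5 -31.3 104.4] along -41.7 left -7.0
179.6 [462.1 -27.7 179.6] along -41.9 left -9.3
190.6 [462.1 -27.1 190.6] along -41.5 left -8.9
```

Run:
```python
from plan import *
print(proj('side',[[164.5,588,192.3],[164.5,588,205.3],[190.5,621,245],[190.5,621,234]]))
s=telemetry.get_state(); print(s['position'])
im=cv2.imread('pics/side0.png');cv2.imwrite('pics/s0b.png',cv2.resize(im[120:420,0:200],None,fx=2,fy=2,interpolation=cv2.INTER_CUBIC))
# shadows etc: project base ring
for rr in (90,100,110):
    a=np.linspace(0,2*np.pi,9);print(rr,proj('side',np.c_[rr*np.cos(a),rr*np.sin(a),0*a]).round().tolist())
```

```text
[[ 77.47804879 159.83130431]
 [ 76.60307034 155.98902886]
 [ 81.40367518 139.37064227]
 [ 82.10252304 142.64259596]]
[584.82908795  20.24804445  97.07719065]
90 [[94.0, 340.0], [78.0, 325.0], [48.0, 326.0], [19.0, 343.0], [7.0, 368.0], [21.0, 387.0], [55.0, 386.0], [86.0, 365.0], [94.0, 340.0]]
100 [[98.0, 338.0], [80.0, 322.0], [48.0, 323.0], [16.0, 342.0], [2.0, 370.0], [18.0, 391.0], [56.0, 390.0], [90.0, 366.0], [98.0, 338.0]]
110 [[103.0, 337.0], [83.0, 319.0], [47.0, 321.0], [12.0, 341.0], [-3.0, 371.0], [14.0, 395.0], [56.0, 394.0], [94.0, 368.0], [103.0, 337.0]]
```

View pics/s0b.png

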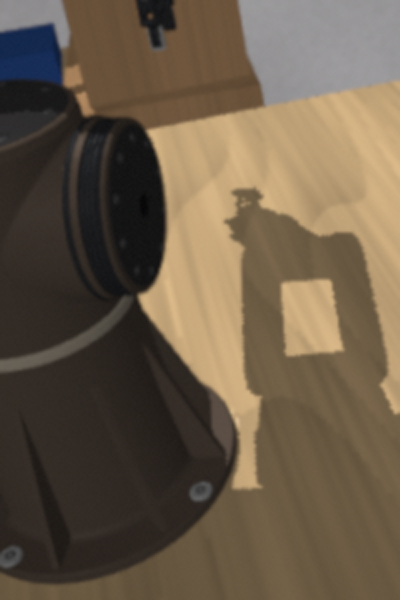

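Run:
```python
from plan import *
P=np.array([190.55,621,192.3]);M=R.from_rotvec([-.466006771,-3.106637,.00166]).as_matrix()
for l in(0,42,55):
  for y in(-42,0,42): print(l,y,proj('side',P+M@np.array([0,y,-l])).round(1))
```

```text
0 -42 [[ 82.2 159.8]]
0 0 [[ 84.7 154.8]]
0 42 [[ 87.1 150.2]]
42 -42 [[ 79.5 147.2]]
42 0 [[ 82.1 142.5]]
42 42 [[ 84.6 138.2]]
55 -42 [[ 78.6 143.2]]
55 0 [[ 81.3 138.7]]
55 42 [[ 83.8 134.4]]
```

The fingertips are at about pixel (295,226), still in front of the lip. Both cameras put the real fingertip about 42 mm short of the reported TCP along the tool axis. That agrees with the start picture, so I correct for it. z isn't affected while the tool is horizontal.

apply_moves:
  deltas: "0 0 0 0.1 0.1 -0.01 0; 0 0 0 0.2 0.2 -0.02 0;0 0 0 0.29 0.3 -0.03 0;0 0 0 0.29 0.3 -0.03 0"

```text
time_s: 5.85
position: [613.4, 51.4, 94.8]
orientation: [-0.538, 1.503, 0.552]
ft_force: [0.8, 0.2, -0.5]
finger_gap: -0.001
```

```bash
python3 st.py
python3 - <<'E'
from plan import *
snap('top','top6.png'); im=cv2.imread('pics/top6.png');cv2.imwrite('pics/t6.png',cv2.resize(im[180:360,190:390],None,fx=3.3,fy=3.3,interpolation=cv2.INTER_CUBIC))
E
```

```text
5.85 [-0.6993  1.2786  2.2717  1.7312  1.6411  1.1762] [613.4  51.4  94.8] [ 0.8  0.2 -0.5] -0.0010259444449463697
[[-0.005, -0.641, 0.767], [0.007, 0.767, 0.642], [-1.0, 0.009, 0.001]]
```

View pics/t6.png

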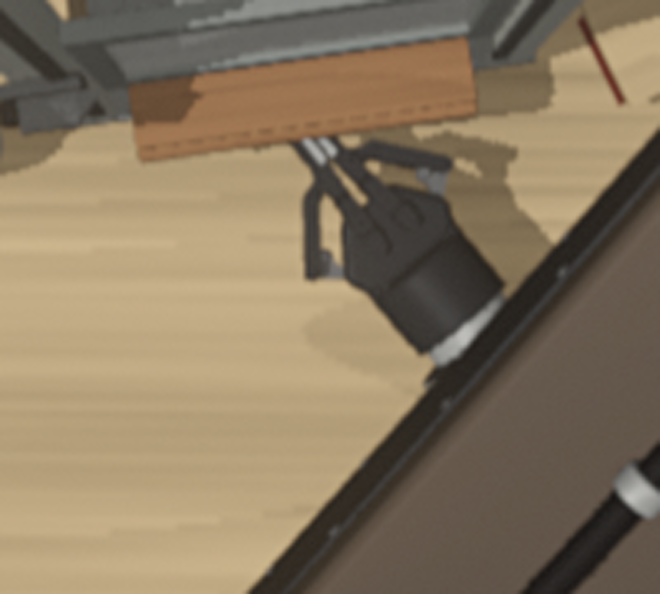

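apply_moves:
  deltas: "0 0 0 0 0 0.05 0;0 0 0 0 0 0.09 0;0 0 0 0 0 0.09 0"

```text
time_s: 6.2
position: [613.0, 50.1, 104.6]
orientation: [-0.537, 1.503, 0.551]
ft_force: [0.1, 0.6, 0.4]
finger_gap: -0.001
```

apply_moves:
  deltas: "0 0 0 0 0 0.03 0;0 0 0 0 0 0.06 0;0 0 0 0 0 0.09 0"

```text
time_s: 6.5
position: [613.0, 49.8, 113.6]
orientation: [-0.537, 1.504, 0.55]
ft_force: [-2.0, -2.3, -3.6]
finger_gap: -0.003
```

apply_moves:
  deltas: "0 0 0 0 0 0.03 0;0 0 0 0 0 0.06 0;0 0 0 0 0 0.09 0"

```text
time_s: 6.8
position: [613.1, 49.8, 122.8]
orientation: [-0.537, 1.504, 0.55]
ft_force: [-2.2, -1.4, -3.7]
finger_gap: 0.002
```

Contact shows at z ≈ 110 with −3.7 N, as expected. I'll push up steadily.

apply_moves:
  deltas: "0 0 0 0 0 0.06 0;0 0 0 0 0 0.12 0;0 0 0 0 0 0.18 0;0 0 0 0 0 0.24 0;0 0 0 0 0 0.3 0"

```text
time_s: 7.3
position: [613.0, 49.8, 153.4]
orientation: [-0.537, 1.504, 0.55]
ft_force: [-1.5, -1.6, -3.2]
finger_gap: -0.001
```

apply_moves:
  deltas: "0 0 0 0 0 0.06 0;0 0 0 0 0 0.12 0;0 0 0 0 0 0.18 0;0 0 0 0 0 0.24 0;0 0 0 0 0 0.28 0"

```text
time_s: 7.8
position: [613.0, 49.8, 182.1]
orientation: [-0.537, 1.503, 0.55]
ft_force: [-0.8, -1.8, -4.5]
finger_gap: -0.001
```

```bash
python3 st.py
python3 - <<'E'
from plan import *
snap('top','top7.png');snap('side','side7.png'); im=cv2.imread('pics/top7.png');cv2.imwrite('pics/t7.png',cv2.resize(im[170:290,170:370],None,fx=4,fy=4,interpolation=cv2.INTER_CUBIC))
E
```

```text
7.8 [-0.7027  1.0841  2.3579  1.7362  1.6228  1.2827] [613.   49.8 182.1] [-0.8 -1.8 -4.5] -0.0007478144080793893
[[-0.004, -0.64, 0.768], [0.007, 0.768, 0.64], [-1.0, 0.008, 0.001]]
```

View pics/t7.png

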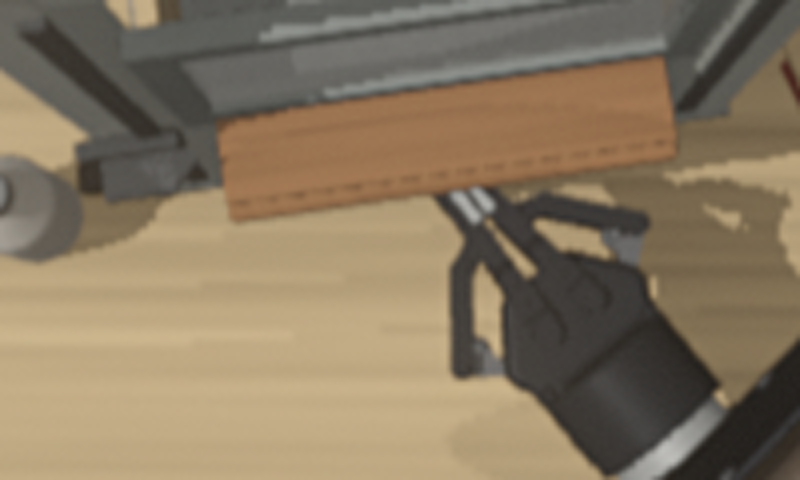

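View pics/side7.png

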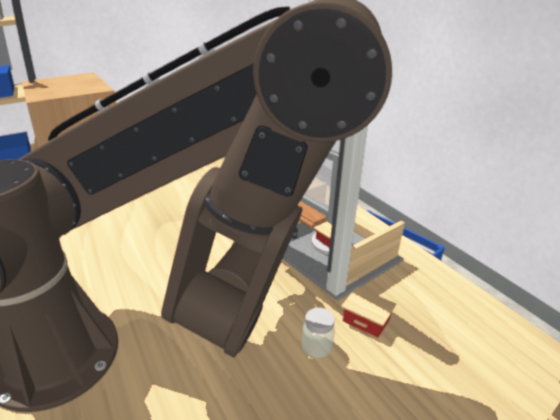

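Run:
```python
from jp import *
s=telemetry.get_state();j=s['joints'].copy();print(K.round(1))
for j1 in(-.7,-1.2,-1.5,-1.8,-2.1):
    q=j.copy();q[0]=j1;e=chain(q);P,M=fk(q,K);w=P-K[4]*M[:,2]
    print(j1,'el',e.round(),proj('side',e).round().tolist(),'wr',w.round(),proj('side',w).round().tolist(),'tcp',P.round(),proj('side',P).round().tolist())
for t in np.linspace(-.7,.6,6):
    q=np.array([t,.3,2.,.5,1.35,0]);e=chain(q);P,M=fk(q,K);w=P-K[4]*M[:,2];print(round(t,2),proj('side',e).round(),proj('side',w).round(),proj('side',P).round())
```

```text
[  1.7 328.6 554.1 424.6 443.4  27.6   0.7 -29.6]
-0.7 el [ 394. -295.  588.] [[294.0, 69.0]] wr [ 276. -234.  183.] [[205.0, 320.0]] tcp [615.  50. 184.] [[289.0, 202.0]]
-1.2 el [ 204. -448.  588.] [[179.0, 129.0]] wr [ 130. -338.  183.] [[134.0, 405.0]] tcp [ 564. -251.  184.] [[348.0, 273.0]]
-1.5 el [  62. -488.  588.] [[-69.0, 201.0]] wr [  24. -361.  183.] [[56.0, 451.0]] tcp [ 465. -406.  184.] [[360.0, 347.0]]
-1.8 el [ -85. -485.  588.] [[-99.0, 246.0]] wr [ -84. -352.  183.] [[-32.0, 476.0]] tcp [ 324. -526.  184.] [[332.0, 456.0]]
-2.1 el [-224. -438.  588.] [[2797.0, -18.0]] wr [-184. -311.  183.] [[-103.0, 469.0]] tcp [ 154. -598.  184.] [[232.0, 597.0]]
-0.7 [[  24. -162.]] [[300.  66.]] [[218. 218.]]
-0.44 [[  37. -154.]] [[297.  50.]] [[200. 198.]]
-0.18 [[  41. -145.]] [[276.  39.]] [[174. 184.]]
0.08 [[  36. -138.]] [[244.  32.]] [[144. 176.]]
0.34 [[  25. -131.]] [[206.  27.]] [[109. 172.]]
0.6 [[   8. -125.]] [[164.  25.]] [[ 72. 172.]]
```

apply_moves:
  deltas: "0 0 0 0 0 0.02 0;0 0 0 0 0 0.05 0;0 0 0 0 0 0.08 0;0 0 0 0 0 0.08 0;0 0 0 0 0 0.08 0"

```text
time_s: 8.4
position: [612.9, 50.0, 190.7]
orientation: [-0.538, 1.502, 0.55]
ft_force: [-0.4, 0.1, -0.1]
finger_gap: 0.002
```

apply_moves:
  deltas: "0 0 0 0 0 -0.1 0;0 0 0 0 0 -0.2 0;0 0 0 -0.35 -0.2 -0.2 0;0 0 0 -0.7 -0.5 -0.2 0;0 0 0 -1 -0.7 -0.2 0"

```text
time_s: 8.9
position: [511.5, -20.4, 169.7]
orientation: [-0.538, 1.501, 0.551]
ft_force: [0.4, -0.8, 0.6]
finger_gap: 0.001
```

```bash
python3 st.py
python3 - <<'E'
from jp import *
s=telemetry.get_state();P=s['position']
for a in(-.1,-.2,-.3,-.4,-.5,-.6,-.7):
    Q=R.from_euler('z',a).apply(P);print(a,((Q-P)/100).round(2),round(a/(np.pi/2),3))
E
```

```text
8.9 [-1.0518  1.138   2.391   1.4056  1.5069  1.1969] [511.5 -20.4 169.7] [ 0.4 -0.8  0.6] 0.0007060495221241949
[[-0.003, -0.641, 0.767], [0.008, 0.767, 0.641], [-1.0, 0.008, 0.003]]
-0.1 [-0.05 -0.51  0.  ] -0.064
-0.2 [-0.14 -1.01  0.  ] -0.127
-0.3 [-0.29 -1.5  -0.  ] -0.191
-0.4 [-0.48 -1.98  0.  ] -0.255
-0.5 [-0.72 -2.43 -0.  ] -0.318
-0.6 [-1.01 -2.85  0.  ] -0.382
-0.7 [-1.33 -3.25  0.  ] -0.446
```

apply_moves:
  deltas: "0 0 -0.03 -0.02 -0.25 0 0;0 0 -0.06 -0.05 -0.5 0 0;0 0 -0.095 -0.1 -0.75 0 0;0 0 -0.127 -0.14 -1 0 0"

```text
time_s: 9.3
position: [497.1, -121.6, 168.9]
orientation: [-0.38, 1.535, 0.394]
ft_force: [0.5, -1.2, 0.2]
finger_gap: -0.001
```

apply_moves:
  deltas: "0 0 -0.03 -0.06 -0.25 0 0;0 0 -0.06 -0.15 -0.5 0 0;0 0 -0.095 -0.25 -0.72 0 0;0 0 -0.127 -0.34 -0.97 0 0;0 0 -0.127 -0.34 -0.97 0 0"

```text
time_s: 9.8
position: [462.3, -221.0, 167.9]
orientation: [-0.22, 1.557, 0.235]
ft_force: [-0.2, -0.1, -0.5]
finger_gap: -0.005
```

```bash
python3 st.py
python3 - <<'E'
from plan import *
for i in range(4): snap('side','side8%d.png'%i)
snap('top','top8.png')
E
```

```text
9.8 [-1.4566  1.1426  2.3888  1.4069  1.5076  1.1952] [ 462.3 -221.   167.9] [-0.2 -0.1 -0.5] -0.004632968172620297
[[0.001, -0.286, 0.958], [0.009, 0.958, 0.286], [-1.0, 0.009, 0.004]]
```

View pics/side80.png

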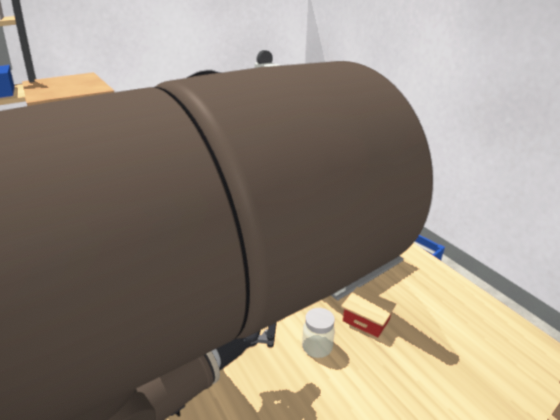

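The elbow (centre near (250,190)) blocks the side camera completely here. I'll fold back to a high-elbow pose like the one I came from, which leaves that view open.

```bash
python3 - <<'E'
from jp import *
s=telemetry.get_state();j0=s['joints'];jg=np.array([0.05,.3,2.05,.55,1.35,.05])
P,_=fk(j0,K);print((P-s['position']).round(1))
for t in np.linspace(0,1,9):
    q=j0+(jg-j0)*t;P,M=fk(q,K);w,d=rows(q,s);print(round(t,2),'tcp',P.round(),'wr',(P-420*M[:,2]).round(),'el',chain(q).round(),'w',w.round(2))
E
python3 nxt.py "[0.05,.3,2.05,.55,1.35,.05]"
```

```text
[ 0.8  0.1 -2.1]
0.0 tcp [ 464. -218.  167.] wr [  62. -340.  165.] el [  88. -498.  559.] w [ 0.  0. -0.]
0.12 tcp [ 484. -120.  190.] wr [ 135. -354.  197.] el [ 171. -448.  611.] w [-0.18 -0.07  0.19]
0.25 tcp [480. -26. 206.] wr [ 213. -349.  234.] el [ 236. -380.  659.] w [-0.34 -0.17  0.37]
0.38 tcp [457.  57. 216.] wr [ 292. -324.  278.] el [ 279. -300.  704.] w [-0.48 -0.31  0.55]
0.5 tcp [421. 125. 222.] wr [ 364. -277.  327.] el [ 299. -216.  745.] w [-0.61 -0.48  0.73]
0.62 tcp [380. 176. 226.] wr [ 423. -212.  380.] el [ 294. -134.  781.] w [-0.72 -0.68  0.88]
0.75 tcp [340. 212. 229.] wr [ 463. -132.  438.] el [267. -61. 812.] w [-0.79 -0.92  1.02]
0.88 tcp [307. 235. 235.] wr [481. -42. 498.] el [222.  -3. 838.] w [-0.84 -1.19  1.12]
1.0 tcp [283. 253. 247.] wr [474.  48. 561.] el [164.  36. 858.] w [ 0.77  1.38 -1.09]
t 10.05 frac 0.2 j [-1.45  1.14  2.39  1.41  1.51  1.2 ] pos [ 463. -218.  169.]
-0.06 -0.02 0.06 0.10 0.31 0.06 0; -0.11 -0.04 0.12 0.16 0.62 0.14 0; -0.17 -0.07 0.18 0.20 0.93 0.20 0; -0.22 -0.09 0.24 0.22 1.24 0.26 0; -0.27 -0.13 0.30 0.21 1.55 0.32 0
```

apply_moves:
  deltas: "-0.06 -0.02 0.06 0.10 0.31 0.06 0; -0.11 -0.04 0.12 0.16 0.62 0.14 0; -0.17 -0.07 0.18 0.20 0.93 0.20 0"

```text
time_s: 10.35
position: [483.6, -122.8, 188.8]
orientation: [-0.666, 1.44, 0.237]
ft_force: [-0.1, 0.4, -0.5]
finger_gap: -0.004
```

```bash
python3 nxt.py "[0.05,.3,2.05,.55,1.35,.05]"
```

```text
t 10.35 frac 0.225 j [-1.27  1.05  2.34  1.3   1.49  1.05] pos [ 484. -123.  189.]
-0.05 -0.03 0.06 0.02 0.30 0.05 0; -0.10 -0.06 0.12 0.01 0.60 0.11 0; -0.15 -0.09 0.18 -0.02 0.90 0.15 0; -0.20 -0.13 0.24 -0.07 1.18 0.19 0; -0.24 -0.17 0.30 -0.14 1.45 0.23 0
```

apply_moves:
  deltas: "-0.05 -0.03 0.06 0.02 0.30 0.05 0; -0.10 -0.06 0.12 0.01 0.60 0.11 0; -0.15 -0.09 0.18 -0.02 0.90 0.15 0;-0.17 -0.10 0.2 -0.04 1 0.17 0"

```text
time_s: 10.75
position: [479.4, -20.0, 206.2]
orientation: [-1.115, 1.218, 0.235]
ft_force: [0.9, -0.1, -0.2]
finger_gap: 0.004
```

```bash
python3 nxt.py "[0.05,.3,2.05,.55,1.35,.05]"
```

```text
t 10.75 frac 0.275 j [-1.06  0.92  2.3   1.19  1.46  0.9 ] pos [479. -20. 206.]
-0.05 -0.04 0.06 -0.05 0.28 0.03 0; -0.09 -0.08 0.13 -0.13 0.55 0.07 0; -0.13 -0.12 0.19 -0.23 0.81 0.10 0; -0.17 -0.17 0.26 -0.33 1.05 0.12 0; -0.21 -0.22 0.32 -0.45 1.27 0.14 0
```

apply_moves:
  deltas: "-0.05 -0.04 0.06 -0.05 0.28 0.03 0; -0.09 -0.08 0.13 -0.13 0.55 0.07 0; -0.13 -0.12 0.19 -0.23 0.81 0.10 0; -0.17 -0.16 0.25 -0.33 1 0.12 0"

```text
time_s: 11.15
position: [445.7, 81.4, 218.3]
orientation: [-1.569, 0.811, 0.227]
ft_force: [0.5, -0.6, -0.3]
finger_gap: -0.0
```

```bash
python3 nxt.py "[0.05,.3,2.05,.55,1.35,.05]"
```

```text
t 11.15 frac 0.35 j [-0.83  0.78  2.25  1.05  1.44  0.73] pos [446.  81. 218.]
-0.04 -0.05 0.07 -0.11 0.22 0.02 0; -0.07 -0.10 0.13 -0.23 0.42 0.04 0; -0.10 -0.15 0.20 -0.36 0.61 0.05 0; -0.13 -0.20 0.27 -0.50 0.78 0.06 0; -0.15 -0.25 0.34 -0.63 0.93 0.07 0
```

apply_moves:
  deltas: "-0.04 -0.05 0.07 -0.11 0.22 0.02 0; -0.07 -0.10 0.13 -0.23 0.42 0.04 0; -0.10 -0.15 0.20 -0.36 0.61 0.05 0; -0.13 -0.20 0.27 -0.50 0.78 0.06 0; -0.15 -0.25 0.34 -0.63 0.93 0.07 0"

```text
time_s: 11.65
position: [381.9, 175.1, 225.3]
orientation: [-1.956, 0.098, 0.201]
ft_force: [0.8, 0.0, 0.3]
finger_gap: -0.001
```

```bash
python3 nxt.py "[0.05,.3,2.05,.55,1.35,.05]"
```

```text
t 11.65 frac 0.55 j [-0.51  0.61  2.18  0.87  1.41  0.49] pos [382. 175. 225.]
-0.02 -0.05 0.07 -0.13 0.13 0.02 0; -0.04 -0.11 0.14 -0.26 0.25 0.03 0; -0.06 -0.16 0.22 -0.39 0.35 0.04 0; -0.07 -0.21 0.29 -0.51 0.45 0.06 0; -0.08 -0.27 0.36 -0.62 0.53 0.08 0
```

apply_moves:
  deltas: "-0.02 -0.05 0.07 -0.13 0.13 0.02 0; -0.04 -0.11 0.14 -0.26 0.25 0.03 0; -0.06 -0.16 0.22 -0.39 0.35 0.04 0; -0.07 -0.21 0.29 -0.51 0.45 0.06 0; -0.08 -0.27 0.36 -0.62 0.53 0.08 0"

```text
time_s: 12.15
position: [319.2, 228.6, 233.2]
orientation: [-2.069, -0.746, 0.145]
ft_force: [-0.9, -0.0, -0.3]
finger_gap: -0.006
```

Run:
```python
from plan import *
snap('side','side9.png')
```

```text
(no output)
```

View pics/side9.png

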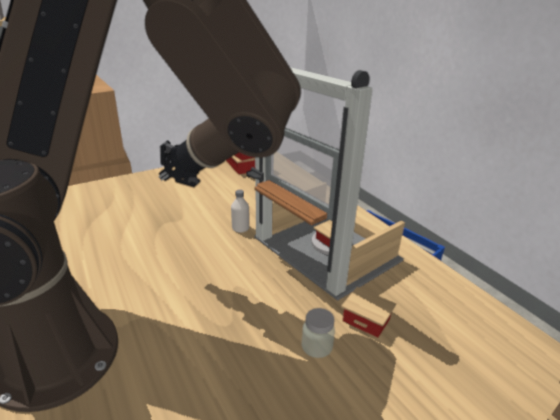

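The view is clear now. The lip's left end is at about (256,185) and the arrow is just above it at (255,174). I'll average a few frames and measure.

Run:
```python
from plan import *
im=np.mean([get_image('side').astype(float) for _ in range(3)],0)
cv2.imwrite('pics/side10.png',cv2.cvtColor(im.round().astype(np.uint8),cv2.COLOR_RGB2BGR))
a=cv2.imread('pics/side10.png');cv2.imwrite('pics/s10.png',cv2.resize(a[160:210,240:300],None,fx=12,fy=12,interpolation=cv2.INTER_CUBIC))
```

```text
(no output)
```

View pics/s10.png

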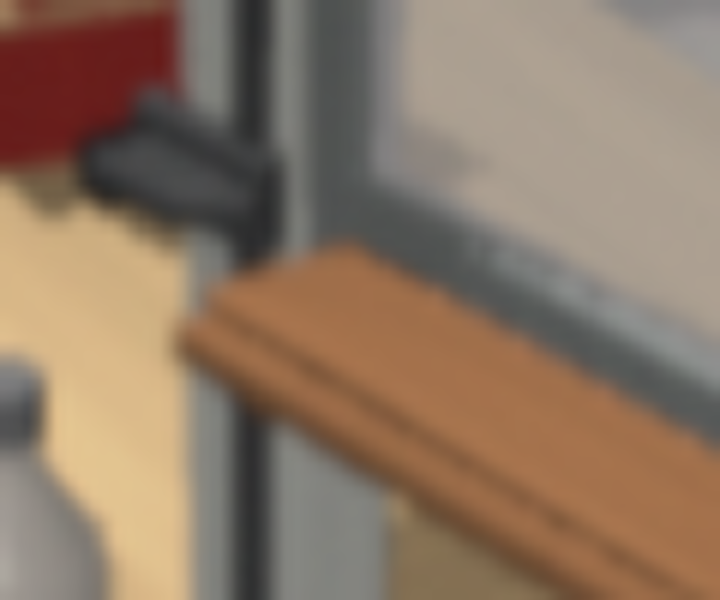

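Run:
```python
import cv2,numpy as np
a=cv2.imread('pics/side10.png').astype(np.float32)
b=np.clip((a-20)*2.6,0,255).astype(np.uint8)
cv2.imwrite('pics/s11.png',cv2.resize(b[163:185,243:268],None,fx=26,fy=26,interpolation=cv2.INTER_CUBIC))
t=cv2.imread('pics/top8.png').astype(np.float32)
b=np.clip((t-20)*2,0,255).astype(np.uint8)
cv2.imwrite('pics/t11.png',cv2.resize(b[195:235,180:240],None,fx=13,fy=13,interpolation=cv2.INTER_CUBIC))
```

```text
(no output)
```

View pics/s11.png

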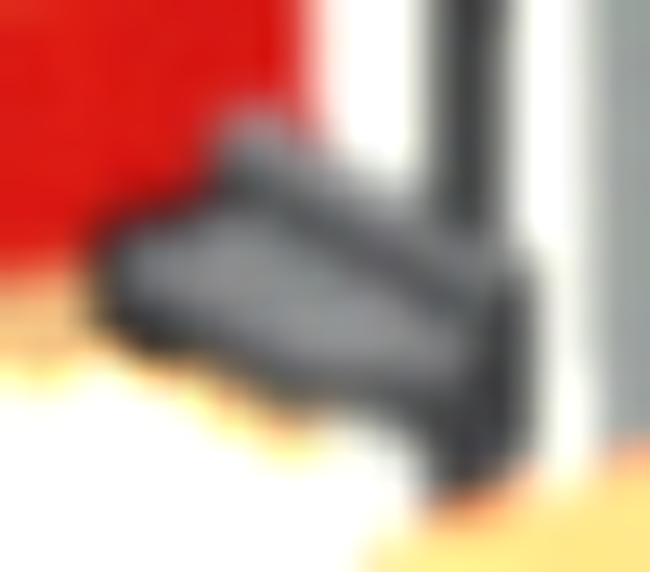

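View pics/t11.png

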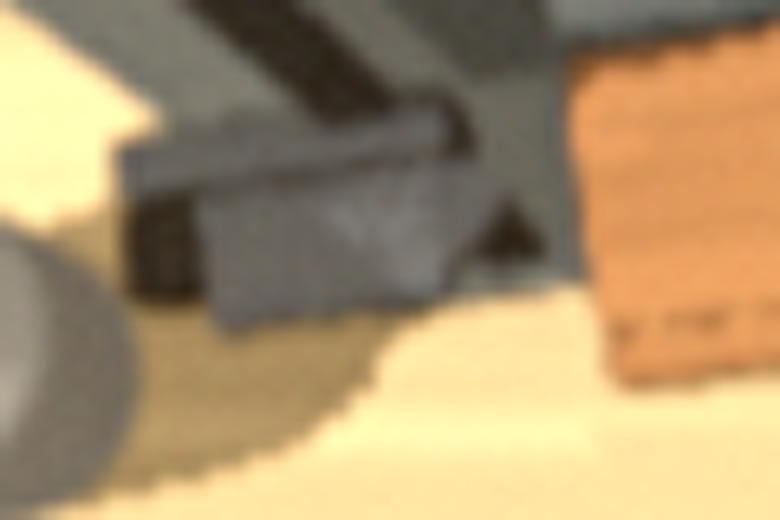

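```bash
cat > fit2.py <<'E'
from h import *
S=lambda u,v:up(u,v,240,160,12)
S11=lambda u,v:up(u,v,243,163,26);T11=lambda u,v:up(u,v,180,195,13)
S1=lambda u,v:up(u,v,235,160,7,6); T1=lambda u,v:up(u,v,150,140,4); S3=lambda u,v:up(u,v,240,40,2.3)
# cam,px,booth,[h0,h1,m]
obs=[("side",S1(145,342),(-45,110,80),0,'BFL0'),("side",S1(520,571),(-45,-110,80),0,'BFR0'),
("top",T1(331,356),(-45,110,91),0,'FL0'),("top",T1(738,300),(-45,-110,91),0,'FR0'),
("side",S(186,350),(-45,110,80),1,'BFL1'),("side",S(184,330),(-45,110,91),1,'FL1'),("side",S(217,288),(-42,110,96),1,'TFL1'),("side",S(345,243),(0,110,96),1,'TBL1'),
("top",T11(618,388),(-45,110,91),1,'FL1'),
("side",S11(475,362),(-16,118,0),2,'tip'),("top",T11(515,197),(-16,118,0),2,'tip'),
("side",S3(37,455),(0,168,0),3,'colL'),("side",S3(203,575),(0,-132,0),3,'colR')]
def f(p):
    r=[];z=[p[3],p[4],p[5],0]
    for n,px,b,k,_ in obs:
        b=np.array(b,float);b[2]+=z[k];o=p[6:8] if n=='side' else p[8:10]
        r+=list(proj(n,b2w(p,b))[0]+o-px)
    return np.array(r)
g=lambda p:np.r_[f(p),p[6:]/1.0]
s=least_squares(g,[612,22,.15,40,110,227,0,0,0,0],x_scale=[10,10,.02,10,10,10,1,1,1,1],loss='soft_l1')
p=s.x;C=np.linalg.inv(s.jac.T@s.jac)
print(p.round(3));print('m - liptop1',p[5]-96-p[4],'+-',np.sqrt(C[5,5]+C[4,4]-2*C[4,5])*.6, 'h1-h0',p[4]-p[3])
for o,r in zip(obs,f(p).reshape(-1,2)):print(o[0],o[4],r.round(2))
np.save('p2.npy',p)
E
python3 fit2.py
```

```text
[ 6.13047e+02  2.15100e+01  1.51000e-01  3.71240e+01  1.19180e+02
  2.25966e+02  5.49000e-01 -9.67000e-01  1.51000e-01  6.37000e-01]
m - liptop1 10.786218224194684 +- 2.007132540721766 h1-h0 82.05623139898503
side BFL0 [-0.27  0.01]
side BFR0 [1.22 0.36]
top FL0 [-0.86  0.17]
top FR0 [ 0.72 -0.73]
side BFL1 [-0.29  0.92]
side FL1 [-0.16 -1.19]
side TFL1 [-1.99  0.28]
side TBL1 [ 0.16 -0.14]
top FL1 [-0.42  0.29]
side tip [1.03 0.02]
top tip [ 0.33 -0.42]
side colL [ 0.36 -0.16]
side colR [-1.79  0.5 ]
```

```bash
sed -i "s/(-42,110,96),1,'TFL1'/(-37,110,96),1,'TFL1'/; s/(0,110,96),1,'TBL1'/(5,110,96),1,'TBL1'/" fit2.py; python3 fit2.py
cat >> fit2.py <<'E'
x0,y0,k=240,160,14
im=cv2.imread('pics/side10.png')[y0:y0+40,x0:x0+55];im=cv2.resize(im,None,fx=k,fy=k,interpolation=cv2.INTER_CUBIC)
def seg(B,col):
    q=(proj('side',b2w(p,B))+p[6:8]+.5-[x0,y0])*k-.5
    cv2.polylines(im,[np.round(q*8).astype(np.int32)],False,col,1,cv2.LINE_AA,3)
h,m=p[4],p[5]
seg([(5,-110,96+h),(5,110,96+h),(-37,110,96+h),(-37,-110,96+h)],(255,255,0))
seg([(-45,-110,91+h),(-45,110,91+h),(-45,110,80+h),(-45,-110,80+h)],(255,255,0))
seg([(-16,118,m-6),(-16,118,m),(-28,130,m),(-28,165,m),(-4,165,m),(-4,130,m),(-16,118,m)],(255,0,255))
cv2.imwrite('pics/f2.png',im)
E
python3 fit2.py >/dev/null
```

```text
[ 6.12888e+02  2.16910e+01  1.52000e-01  3.71270e+01  1.18155e+02
  2.25987e+02  4.32000e-01 -9.51000e-01  1.94000e-01  5.37000e-01]
m - liptop1 11.831935927364455 +- 2.00298992107113 h1-h0 81.02843404394199
side BFL0 [-0.49  0.02]
side BFR0 [1.04 0.35]
top FL0 [-0.89  0.18]
top FR0 [ 0.69 -0.8 ]
side BFL1 [-0.51  1.28]
side FL1 [-0.38 -0.82]
side TFL1 [-0.66  0.14]
side TBL1 [ 1.42 -0.26]
top FL1 [-0.39  0.37]
side tip [0.8  0.02]
top tip [ 0.28 -0.4 ]
side colL [ 0.13 -0.15]
side colR [-1.97  0.47]
```

View pics/f2.png

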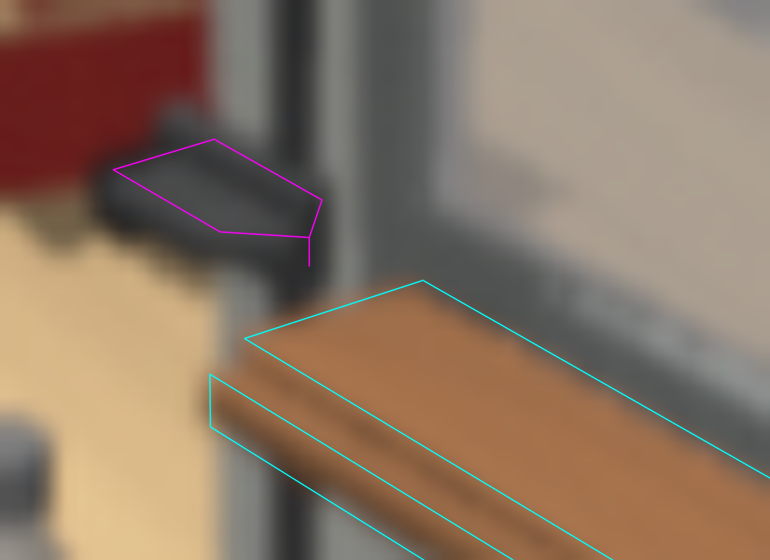

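The fit puts the marker top about 11 mm above the lip top, ±2 mm. I'll go back under, raise it 10 mm and look again.

```bash
python3 - <<'E'
from jp import *
s=telemetry.get_state();j0=s['joints'];jg=np.array([-1.0518,1.138,2.391,1.4056,1.5069,1.1969])
for t in np.linspace(0,1,6):
    q=j0+(jg-j0)*t;P,M=fk(q,K);print(round(t,2),'tcp',P.round(),(P-420*M[:,2]).round())
E
python3 nxt.py "[-1.0518,1.138,2.391,1.4056,1.5069,1.1969]"
```

```text
0.0 tcp [321. 228. 234.] [476. -76. 479.]
0.2 tcp [353. 217. 228.] [ 450. -153.  401.]
0.4 tcp [398. 189. 223.] [ 402. -217.  328.]
0.6 tcp [447. 139. 214.] [ 337. -263.  264.]
0.8 tcp [489.  68. 197.] [ 264. -287.  210.]
1.0 tcp [512. -20. 168.] [ 190. -289.  166.]
t 12.35 frac 0.275 j [-0.21  0.44  2.11  0.7   1.37  0.25] pos [320. 228. 233.]
0.01 0.06 -0.07 0.09 -0.02 -0.01 0; 0.03 0.12 -0.13 0.17 -0.05 -0.03 0; 0.04 0.18 -0.20 0.27 -0.09 -0.05 0; 0.06 0.24 -0.26 0.38 -0.13 -0.06 0; 0.08 0.30 -0.33 0.49 -0.20 -0.07 0
```

apply_moves:
  deltas: "0.01 0.06 -0.07 0.09 -0.02 -0.01 0; 0.03 0.12 -0.13 0.17 -0.05 -0.03 0; 0.04 0.18 -0.20 0.27 -0.09 -0.05 0; 0.06 0.24 -0.26 0.38 -0.13 -0.06 0; 0.08 0.30 -0.33 0.49 -0.20 -0.07 0"

```text
time_s: 12.85
position: [369.9, 207.3, 225.7]
orientation: [-1.929, 0.091, 0.274]
ft_force: [0.3, -0.4, 0.0]
finger_gap: 0.002
```

```bash
python3 nxt.py "[-1.0518,1.138,2.391,1.4056,1.5069,1.1969]"
```

```text
t 12.85 frac 0.375 j [-0.45  0.63  2.19  0.9   1.41  0.52] pos [370. 207. 226.]
0.02 0.06 -0.06 0.13 -0.08 -0.00 0; 0.05 0.12 -0.12 0.26 -0.17 -0.02 0; 0.07 0.17 -0.18 0.39 -0.28 -0.04 0; 0.10 0.23 -0.24 0.53 -0.40 -0.06 0; 0.13 0.29 -0.30 0.66 -0.55 -0.08 0
```

apply_moves:
  deltas: "0.02 0.06 -0.06 0.13 -0.08 0 0; 0.05 0.12 -0.12 0.26 -0.17 -0.02 0; 0.07 0.17 -0.18 0.39 -0.28 -0.04 0; 0.10 0.23 -0.24 0.53 -0.40 -0.06 0; 0.13 0.29 -0.30 0.66 -0.55 -0.08 0"

```text
time_s: 13.35
position: [436.9, 150.5, 216.9]
orientation: [-1.55, 0.788, 0.383]
ft_force: [0.3, 0.2, -0.2]
finger_gap: 0.0
```

```bash
python3 nxt.py "[-1.0518,1.138,2.391,1.4056,1.5069,1.1969]"
```

```text
t 13.35 frac 0.625 j [-0.68  0.82  2.27  1.09  1.44  0.78] pos [437. 151. 217.]
0.04 0.06 -0.06 0.14 -0.17 -0.03 0; 0.08 0.11 -0.12 0.26 -0.35 -0.07 0; 0.12 0.17 -0.17 0.38 -0.54 -0.12 0; 0.16 0.22 -0.23 0.48 -0.75 -0.18 0; 0.21 0.27 -0.28 0.57 -0.98 -0.24 0
```

apply_moves:
  deltas: "0.04 0.06 -0.06 0.12 -0.17 -0.03 0; 0.08 0.11 -0.12 0.24 -0.35 -0.07 0; 0.12 0.17 -0.17 0.36 -0.54 -0.12 0; 0.16 0.22 -0.23 0.46 -0.75 -0.18 0; 0.21 0.27 -0.28 0.55 -0.98 -0.24 0"

```text
time_s: 13.85
position: [492.4, 50.3, 192.2]
orientation: [-0.95, 1.3, 0.493]
ft_force: [-0.5, 0.1, 0.4]
finger_gap: -0.001
```

```bash
python3 st.py
python3 - <<'E'
from plan import *
w,d,s=delta([513,-20,172],Mt(40));print(w.round(3),d.round(3))
E
```

```text
13.85 [-0.9203  1.0298  2.3422  1.2846  1.4864  1.0358] [492.4  50.3 192.2] [-0.5  0.1  0.4] -0.0009464669393267274
[[0.241, -0.776, 0.583], [-0.194, 0.55, 0.812], [-0.951, -0.309, -0.018]]
[ 0.145  0.139 -0.16 ] [ 0.206 -0.703 -0.202]
```

apply_moves:
  deltas: "0.05 0.047 -0.053 0.07 -0.23 -0.1 0; 0.1 0.093 -0.107 0.14 -0.46 -0.2 0; 0.145 0.139 -0.16 0.21 -0.7 -0.22 0; 0.145 0.139 -0.16 0.21 -0.7 -0.22 0"

```text
time_s: 14.25
position: [513.3, -22.4, 169.1]
orientation: [-0.533, 1.505, 0.546]
ft_force: [0.1, 0.1, -0.6]
finger_gap: 0.003
```

Run:
```python
from plan import *
w,d,s=delta([613,50,172],R.from_rotvec([-0.538,1.502,.55]).as_matrix());print(s['position'],w.round(3),d.round(3))
```

```text
[513.29428662 -22.42343494 169.10330606] [ 0.    -0.001  0.004] [0.997 0.724 0.029]
```

apply_moves:
  deltas: "0 0 0 0.3 0.22 0 0;0 0 0 0.6 0.44 0 0;0 0 0 0.85 0.62 0 0;0 0 0 0.99 0.72 0 0;0 0 0 0.99 0.72 0 0"

```text
time_s: 14.75
position: [612.6, 51.9, 169.1]
orientation: [-0.538, 1.503, 0.548]
ft_force: [-0.2, 0.3, 0.9]
finger_gap: 0.002
```

apply_moves:
  deltas: "0 0 0 0 0 0.06 0;0 0 0 0 0 0.12 0;0 0 0 0 0 0.17 0;0 0 0 0 0 0.17 0"

```text
time_s: 15.15
position: [612.5, 51.0, 187.0]
orientation: [-0.537, 1.503, 0.546]
ft_force: [0.7, 0.6, -0.2]
finger_gap: -0.001
```

Next to 200.7, gently, with settling rows at the end.

apply_moves:
  deltas: "0 0 0 0 -0.01 0.03 0;0 0 0 0 -0.01 0.06 0;0 0 0 0 -0.01 0.09 0;0 0 0 0 -0.01 0.12 0;0 0 0 0 -0.01 0.135 0"

```text
time_s: 15.65
position: [612.6, 49.9, 200.7]
orientation: [-0.537, 1.503, 0.546]
ft_force: [-0.5, -2.5, -4.3]
finger_gap: -0.002
```

apply_moves:
  deltas: "0 0 0 0 0 0.003 0;0 0 0 0 0 0.003 0"

```text
time_s: 15.85
position: [612.6, 50.0, 201.1]
orientation: [-0.537, 1.502, 0.546]
ft_force: [0.1, -0.8, -1.6]
finger_gap: 0.001
```

apply_moves:
  deltas: "0 0 0 0 0 -0.1 0;0 0 0 0 0 -0.2 0;0 0 0 -0.35 -0.2 -0.2 0;0 0 0 -0.7 -0.5 -0.2 0;0 0 0 -1 -0.7 -0.2 0"

```text
time_s: 16.35
position: [511.1, -20.4, 180.3]
orientation: [-0.538, 1.502, 0.547]
ft_force: [0.5, -2.5, -0.3]
finger_gap: 0.001
```

```bash
python3 nxt.py "[-0.21,.44,2.11,.7,1.37,.25]"
```

```text
t 16.35 frac 0.275 j [-1.05  1.11  2.4   1.41  1.51  1.21] pos [511. -20. 180.]
-0.05 -0.04 0.05 -0.04 0.26 0.06 0; -0.10 -0.09 0.11 -0.10 0.50 0.13 0; -0.15 -0.14 0.16 -0.18 0.74 0.20 0; -0.20 -0.19 0.22 -0.27 0.97 0.26 0; -0.24 -0.24 0.27 -0.38 1.18 0.30 0
```

apply_moves:
  deltas: "-0.05 -0.04 0.05 -0.04 0.26 0.06 0; -0.10 -0.09 0.11 -0.10 0.50 0.13 0; -0.15 -0.14 0.16 -0.18 0.74 0.20 0; -0.20 -0.19 0.22 -0.27 0.97 0.26 0;-0.21 -0.2 0.23 -0.29 1 0.27 0"

```text
time_s: 16.85
position: [481.7, 81.0, 207.4]
orientation: [-1.12, 1.198, 0.466]
ft_force: [0.4, -0.2, -0.5]
finger_gap: 0.003
```

```bash
python3 nxt.py "[-0.21,.44,2.11,.7,1.37,.25]"
```

```text
t 16.85 frac 0.36 j [-0.85  0.95  2.33  1.24  1.48  0.99] pos [482.  81. 207.]
-0.04 -0.05 0.06 -0.10 0.21 0.04 0; -0.09 -0.11 0.12 -0.23 0.42 0.08 0; -0.12 -0.17 0.17 -0.35 0.59 0.11 0; -0.16 -0.22 0.23 -0.48 0.74 0.13 0; -0.19 -0.28 0.29 -0.62 0.88 0.15 0
```

apply_moves:
  deltas: "-0.04 -0.05 0.06 -0.10 0.21 0.04 0; -0.09 -0.11 0.12 -0.23 0.42 0.08 0; -0.12 -0.17 0.17 -0.35 0.59 0.11 0; -0.16 -0.22 0.23 -0.48 0.74 0.13 0; -0.19 -0.28 0.29 -0.62 0.88 0.15 0"

```text
time_s: 17.35
position: [419.5, 169.1, 221.9]
orientation: [-1.668, 0.632, 0.361]
ft_force: [-0.0, -0.4, 0.2]
finger_gap: -0.003
```

```bash
python3 nxt.py "[-0.15,.40,2.11,.7,1.37,.25]"
```

```text
t 17.35 frac 0.545 j [-0.62  0.77  2.25  1.04  1.44  0.73] pos [419. 169. 222.]
-0.03 -0.06 0.06 -0.13 0.14 0.03 0; -0.06 -0.12 0.13 -0.27 0.27 0.05 0; -0.08 -0.18 0.19 -0.41 0.38 0.07 0; -0.10 -0.24 0.26 -0.54 0.48 0.09 0; -0.12 -0.30 0.32 -0.66 0.55 0.10 0
```

apply_moves:
  deltas: "-0.03 -0.06 0.06 -0.13 0.14 0.03 0; -0.06 -0.12 0.13 -0.27 0.27 0.05 0; -0.08 -0.18 0.19 -0.41 0.38 0.07 0; -0.10 -0.24 0.26 -0.54 0.48 0.09 0; -0.12 -0.30 0.32 -0.66 0.55 0.10 0"

```text
time_s: 17.85
position: [353.3, 224.3, 231.5]
orientation: [-1.998, -0.119, 0.252]
ft_force: [-0.5, 0.3, 1.7]
finger_gap: 0.002
```

```bash
python3 nxt.py "[-0.1,.40,2.11,.65,1.37,.2]"
```

```text
t 17.85 frac 1.0 j [-0.36  0.57  2.17  0.85  1.4   0.47] pos [353. 224. 232.]
-0.01 -0.05 0.07 -0.15 0.07 0.01 0; -0.03 -0.11 0.14 -0.29 0.13 0.02 0; -0.04 -0.16 0.21 -0.43 0.17 0.02 0; -0.04 -0.22 0.29 -0.56 0.20 0.03 0; -0.05 -0.27 0.36 -0.67 0.21 0.04 0
```

apply_moves:
  deltas: "-0.01 -0.05 0.07 -0.15 0.07 0.01 0; -0.03 -0.11 0.14 -0.29 0.13 0.02 0; -0.04 -0.16 0.21 -0.43 0.17 0.02 0; -0.04 -0.22 0.29 -0.56 0.20 0.03 0; -0.05 -0.27 0.36 -0.67 0.21 0.04 0"

```text
time_s: 18.35
position: [285.7, 245.3, 234.9]
orientation: [-2.031, -0.966, 0.188]
ft_force: [0.0, 0.8, -0.5]
finger_gap: -0.0
```

Run:
```python
from plan import *
im=np.mean([get_image('side').astype(float) for _ in range(3)],0)
cv2.imwrite('pics/side12.png',cv2.cvtColor(im.round().astype(np.uint8),cv2.COLOR_RGB2BGR))
a=cv2.imread('pics/side12.png');cv2.imwrite('pics/s12.png',cv2.resize(a[160:210,240:300],None,fx=12,fy=12,interpolation=cv2.INTER_CUBIC))
b=np.clip((a[160:195,240:285].astype(np.float32)-20)*1.7,0,255).astype(np.uint8)
cv2.imwrite('pics/s12b.png',cv2.resize(b,None,fx=16,fy=16,interpolation=cv2.INTER_CUBIC))
```

```text
(no output)
```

View pics/s12.png

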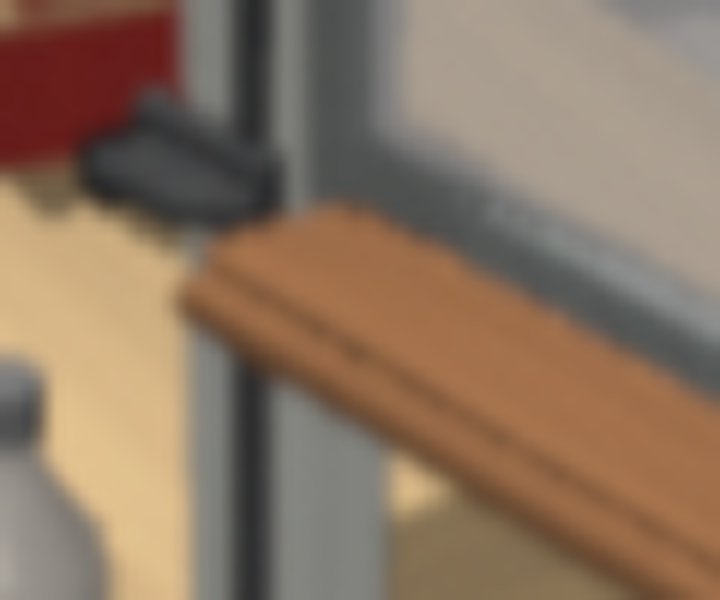

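View pics/s12b.png

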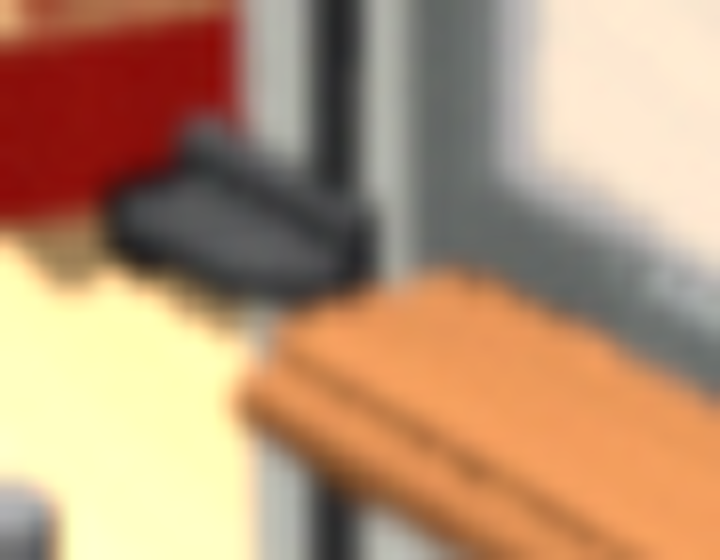

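View pics/side12.png

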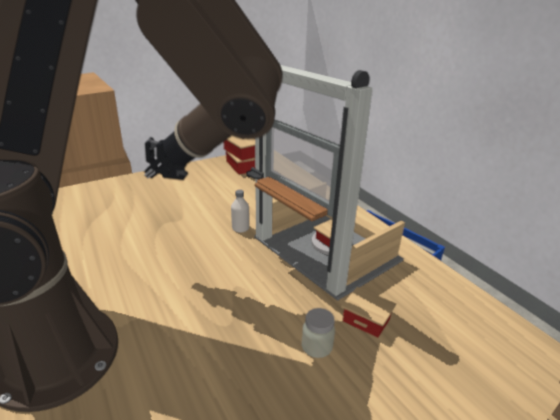

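Run:
```python
from h import *
p=np.load('p2.npy');m=226
q=proj('side',b2w(p,[(-16,110,m),(-16,118,m),(-16,118,m+1),(-37,110,m),(5,110,m),(-16,132,m),(-16,118,m-6)]))+p[6:8]
s=lambda a:((a+.5-[240,160])*12-.5).round(1)
print([s(a).tolist() for a in q]); print('px/mm',(q[2]-q[1]),'dy8 s12px',(q[1]-q[0])*12)
```

```text
[[286.6, 215.6], [264.6, 203.0], [264.6, 198.9], [208.8, 240.4], [362.6, 191.3], [226.7, 181.3], [264.6, 227.8]]
px/mm [ 1.05532945e-04 -3.44697219e-01] dy8 s12px [-21.95005616 -12.56733877]
```

Run:
```python
import cv2,numpy as np
for f in('side10','side12'):
    g=cv2.imread(f'pics/{f}.png').astype(int)
    print(f);print('cols',list(range(244,272)))
    for y in range(166,186): print(y,' '.join('%3d'%v for v in g[y,244:272].mean(1)))
g=cv2.imread('pics/side12.png').astype(int)
print('R-B side12')
for y in range(170,192): print(y,' '.join('%3d'%v for v in (g[y,252:276,2]-g[y,252:276,0])))
```

```text
side10
cols [244, 245, 246, 247, 248, 249, 250, 251, 252, 253, 254, 255, 256, 257, 258, 259, 260, 261, 262, 263, 264, 265, 266, 267, 268, 269, 270, 271]
166  53  54  54  53  53  53  53  55  58  60  73 103 122 127 118  81  51  52  82 119 122 103  85  80  82  87  96 116
167  54  55  54  53  53  53  55  60  68  71  73  98 121 126 118  81  52  52  82 119 122 103  85  81  82  87  96 116
168  54  54  54  53  53  52  53  60  68  73  74  90 111 122 116  80  52  52  82 119 122 103  85  81  83  88  95 116
169  54  54  53  52  51  51  50  52  57  64  71  79  93 104 104  76  51  52  83 119 122 103  86  81  83  87  96 116
170  53  53  52  49  46  44  45  46  51  56  60  68  76  84  86  67  49  53  83 119 122 104  86  81  83  87  96 117
171  54  53  47  44  45  46  52  59  61  59  55  57  62  69  71  64  53  56  82 116 121 104  86  81  83  87  98 120
172  58  57  48  46  56  61  65  71  71  69  63  59  56  58  61  64  63  64  78 103 117 104  86  81  83  87  98 122
173  73  71  56  49  61  68  71  74  74  73  71  69  63  59  56  57  62  64  67  86 113 103  86  81  83  88  97 121
174  87  85  64  48
[... 5356 characters left out ...]

185  77  74  66  62  66  74  79  84  82  78  76  73  76  81  86  88  89  88  88  88  87  87  87  86
186  76  76  68  53  49  58  68  75  81  83  83  78  73  71  76  82  87  88  89  89  88  88  88  87
187  76  76  69  47  29  36  51  62  70  78  83  84  80  75  69  73  79  84  88  89  88  88  87  88
188  77  76  70  44  18  15  28  44  55  65  73  79  82  81  77  75  70  72  80  85  88  88  88  88
189  78  77  70  43  14   7  11  21  38  50  59  67  75  80  82  82  75  67  70  78  83  86  88  88
190  79  78  70  43  13   4   4   7  17  32  44  53  62  70  77  81  81  76  76  75  75  78  85  87
191  80  79  72  44  14   4   3   2   3  11  23  32  42  55  64  71  78  81  82  81  76  72  74  81
```

```bash
python3 - <<'E'
from h import *
p=np.load('p2.npy');t=p[2];Ri=np.array([[np.cos(t),np.sin(t)],[-np.sin(t),np.cos(t)]])
for m in(222,226,230):
  out=[]
  for u,v in((515,197),(445,293),(480,150),(220,330),(195,195)):
    px=np.array(up(u,v,180,195,13))-p[8:10]
    w=ray('top',px,m)[:2]-p[:2];out.append((Ri@w).round(1).tolist())
  print(m,out)
E
python3 - <<'E'
import cv2,numpy as np
g=cv2.imread('pics/top8.png').astype(int)
for y in range(203,224): print(y,' '.join('%3d'%v for v in g[y,188:226].mean(1)))
E
```

```text
222 [[-16.0, 119.1], [-28.6, 131.0], [-8.4, 123.3], [-29.2, 164.1], [-9.0, 165.4]]
226 [[-16.7, 118.6], [-29.1, 130.4], [-9.1, 122.8], [-29.8, 163.4], [-9.7, 164.6]]
230 [[-17.3, 118.1], [-29.7, 129.9], [-9.8, 122.3], [-30.4, 162.6], [-10.3, 163.9]]
203 143 140 128 110  88  78  78  80  78  74  71  71  72  70  64  54  44  42  40  43  43  44  53  58  58  57  48  52  66  70  70  71  70  69  66  72  96 102
204 142 139 128 110  88  74  72  73  72  66  66  67  67  67  67  62  56  49  51  54  56  58  62  65  67  64  51  44  62  69  71  70  71  68  68  75  97 101
205 128 113  99  86  79  69  68  68  67  66  65  67  68  67  67  66  65  63  63  64  68  67  67  68  68  65  52  42  55  69  71  70  69  69  67  75  97 102
206 112  81  71  70  69  68  69  68  68  68  67  69  67  69  69  69  68  67  68  67  66  63  64  64  64  60  49  46  55  69  69  70  71  68  68  74  94 101
207 106  74  66  68  69  69  69  69  70  69  70  67  66  66  65  64  65  63  61  58  57  59  61  60  65  62  59  59  62  69  70  69  70  70  67  71  87  98
208 109  79  67  70  70  69  68  66  66  65  64  61  60  57  57  57  5
[... 1725 characters left out ...]
  75  74  70  74  80  89 108 118 122 123 127 129 130 129 129 129 130 130 122
220  71  75  81  86  87  86  87  85  80  71  67  71  74  76  78  79  78  78  80  84  83  83  95 112 119 127 129 130 129 131 130 130 130 129 130 129 130 126
221  72  72  79  86  88  88  87  87  84  80  79  82  85  85  86  87  87  86  87  86  87  96 116 128 131 132 130 130 131 130 130 130 129 129 129 129 130 127
222  71  72  77  86  88  88  88  89  87  88  87  88  88  88  87  88  88  87  87  86  92 116 130 134 133 132 132 132 131 131 132 130 131 131 131 131 132 128
223  72  72  77  85  89  88  88  88  90  89  88  89  88  87  87  86  87  87  86  84  96 125 133 132 132 131 131 131 132 131 131 131 130 131 131 130 132 128
```

Run:
```python
from h import *
p=np.load('p2.npy');m=226
for nm,B in (('topfront',[(-28,y,m) for y in (165,155,145,131)]),('head',[(-28,131,m),(-22,124.5,m),(-16,118,m)]),('botfront',[(-28,y,m-6) for y in (165,155,145,131)]),('headbot',[(-22,124.5,m-6),(-16,118,m-6)]),
 ('lipend',[(-37,110,m),(-16,110,m),(0,110,m)]),('lipfrontbot',[(-45,110,m-16),(-45,100,m-16),(-45,90,m-16),(-45,70,m-16)]),('liptopfront',[(-37,110,m),(-37,90,m)])):
    print(nm,(proj('side',b2w(p,B))+p[6:8]).round(2).tolist())
g=cv2.imread('pics/side12.png').astype(int)
print('R-B/ gray lower lip')
for y in range(180,206): print(y,' '.join('%3d'%v for v in g[y,252:285].mean(1)))
```

```text
topfront [[247.59, 171.62], [249.74, 172.86], [251.91, 174.13], [255.0, 175.92]]
head [[255.0, 175.92], [258.29, 176.19], [261.59, 176.46]]
botfront [[247.63, 173.64], [249.77, 174.9], [251.93, 176.17], [255.01, 177.98]]
headbot [[258.3, 178.25], [261.59, 178.52]]
lipend [[256.94, 179.57], [263.42, 177.51], [268.26, 175.96]]
lipfrontbot [[254.49, 185.93], [256.76, 187.32], [259.07, 188.73], [263.76, 191.6]]
liptopfront [[256.94, 179.57], [261.57, 182.3]]
R-B/ gray lower lip
180 143 122 114 115 110 105 102 107 114 114 113 113 113 112 113 112 112 113 113 113 112 110 103 100  96  88  84  85  85  86  90  95 105
181 165 153 146 135 118 106 106 113 118 118 117 116 114 114 114 113 113 114 113 114 113 113 112 112 110 107  96  90  87  86  85  85  90
182 170 168 160 140 120 106  98 103 111 116 117 117 117 116 116 114 114 114 114 114 114 113 113 113 115 115 107 100  94  90  87  84  85
183 169 168 153 129 117 112 104  99  99 105 111 116 118 118 117 116 116 115 115 115 115 114 113 113 113 115 113 110 106 101  95  89  85
184 169 162 138 110 105 111 111 108 101  95  99 107 114 117 118 117 117 116 1
[... 2214 characters left out ...]
  83  91 100 107 110
201 186 185 181 164 139 128 117  80  52  54  85 122 131 130 129 127 128 129 129 130 144 168 170 156 140 118  98  84  78  79  86  94 102
202 185 185 182 166 139 128 117  80  52  54  85 122 131 130 128 127 128 129 128 127 133 147 142 130 121 112 105  97  88  82  79  81  88
203 185 185 182 166 139 128 117  81  52  54  85 121 130 130 128 127 128 129 128 122 116 121 117 112 110 109 108 106 102  97  88  80  78
204 185 185 182 166 139 128 117  81  52  54  85 121 130 130 128 126 128 129 127 121 108 109 109 109 109 110 109 109 108 106 100  92  84
205 186 185 182 165 139 127 116  81  53  54  85 121 130 130 128 127 128 129 128 121 107 107 109 109 109 109 109 108 108 107 106 103  97
```

Run:
```python
import cv2,numpy as np
g=cv2.imread('pics/side0.png').astype(int)
print(list(range(244,268)))
for y in list(range(166,200)): print(y,' '.join('%3d'%v for v in g[y,244:268].mean(1)))
```

```text
[244, 245, 246, 247, 248, 249, 250, 251, 252, 253, 254, 255, 256, 257, 258, 259, 260, 261, 262, 263, 264, 265, 266, 267]
166  48  49  48  47  47  47  48  49  52  54  65  93 110 114 106  73  46  46  74 106 109  93  79  75
167  47  48  48  48  48  47  48  54  61  63  65  88 108 114 106  73  45  46  73 107 109  92  78  74
168  48  47  48  49  47  47  47  53  60  66  67  81 101 110 104  73  46  47  74 107 110  92  79  74
169  47  48  47  46  45  46  44  46  52  57  63  71  84  94  94  68  45  46  74 108 110  93  77  74
170  48  48  45  41  41  39  40  41  45  49  54  60  67  74  77  60  44  47  74 107 110  94  77  73
171  47  47  44  39  38  41  45  53  55  53  49  52  55  62  65  58  49  49  74 105 110  94  77  74
172  52  51  41  41  50  55  59  63  64  61  57  53  51  51  55  57  56  59  72  93 106  93  78  73
173  65  65  49  44  53  61  63  65  67  65  64  61  57  52  50  51  55  58  60  78 101  93  78  73
174  77  77  57  43  47  54  59  63  65  66  67  66  64  63  57  50  49  48  47  69 100  93  77  73
175  83  80  62  41  38  43  48  55  60  64  67  69  69  67  63  58  54  46  44
[... 1720 characters left out ...]

193 158 170 169 167 165 163 164 164 164 164 158 141 122 117 107  72  45  48  78 111 116 102  80  72
194 157 172 171 169 168 166 163 163 164 164 159 142 123 117 107  72  45  49  78 110 116 102  80  72
195 158 172 172 171 168 167 165 163 163 164 159 142 123 117 107  73  46  48  78 111 114  97  78  72
196 160 172 173 173 171 169 167 166 164 164 159 142 123 116 107  73  46  48  78 111 114  93  76  73
197 161 172 173 173 172 171 169 167 165 163 159 142 123 117 107  73  45  48  78 110 113  91  76  72
198 154 169 172 173 173 172 171 169 167 165 160 142 122 116 107  73  46  47  78 110 113  91  75  73
199 136 161 171 172 172 171 172 171 169 167 161 143 123 116 107  74  45  49  78 110 113  92  76  72
```

In the last side picture the lip's left end lies on the same image line as the arrow's flat top. The edge fits put the lip top at about 225–226 mm and the marker at about 224–226 mm. Nothing is touching the window, and it can only be pushed up, so I leave it there. A final check for drift before handing in:

Run:
```python
from h import *
a=cv2.imread('pics/side12.png').astype(int);snap('side','side13.png');snap('top','top13.png')
b=cv2.imread('pics/side13.png').astype(int);print('lip/marker patch max diff',abs(a-b)[165:250,245:345].max())
t0=cv2.imread('pics/top0.png').astype(int);t=cv2.imread('pics/top13.png').astype(int)
for n,(x0,x1,y0,y1) in dict(glue=(158,192,206,236),jar=(378,418,232,268),box=(362,425,178,212)).items():print(n,abs(t-t0)[y0:y1,x0:x1].mean().round(1))
s=telemetry.get_state();print(s['time_s'],s['ft_force'].round(1),s['qvel'].round(3))
```

```text
lip/marker patch max diff 3
glue 27.4
jar 21.7
box 24.4
18.6 [0.6 0.3 0.1] [-0.012  0.005 -0.    -0.003 -0.001 -0.003]
```

View pics/top13.png

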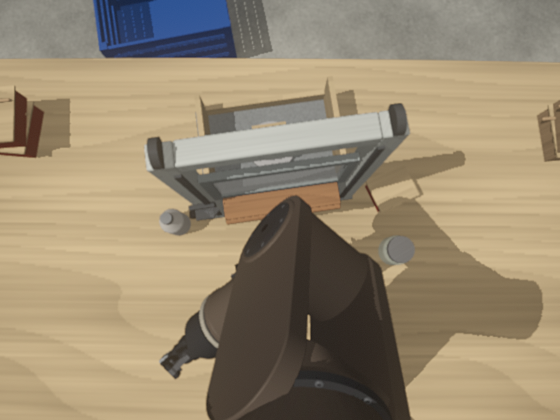

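The glue bottle (174,222), the jar (398,250) and the box edge (372,198) are at the same pixels as at the start; only the lighting differs. The arm is only over the lip in this view, well above it.

```bash
python3 -c "
from cell import close_job;print(close_job())"
```

```text
the job is handed in; nothing more can be done
None
```

The window is raised to the arrow marker and standing on its own, and the job is handed in at 18.6 s of the 42 s allowed. I pushed only from beneath, with the jaws shut and the tool horizontal, at about 3–5 N. I did it in two lifts, backing out after each to look with the side camera.

**Height:** edge fits in the last side picture put the lip top at about 225–226 mm and the marker's flat top at about 224–226 mm. The lip is level to within roughly 2 mm and may be 1–1.5 mm high. I did not try to lower it, because its top must not be pressed.

**Other last checks:** the lip and marker area did not change between the last pictures, and the force on the arm was near zero with nothing touching the window. The bottle and jar are at the same pixels as at the start, and so is the visible edge of the box. My automatic picture comparison for these three showed changes, which I put down to shadows and lighting.

**Disagreements:**
- **Fingertip position:** both cameras showed the real fingertips about 42 mm short of the reported tool point along the tool axis. I corrected for this by vision.
- **Marker height:** different edges of the marker gave heights about 2 mm apart, because the black slot in the column behind its tip blurs the outline.

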